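# Hang the dipper in the dry-goods bin and tip its lid shut

### The arm

A 6-joint arm with a two-finger parallel gripper is mounted at the origin on a cart in front of the work surface, level with it; the furniture and walls round the work are solid. World frame = base frame: x ahead of the robot, y to its left, z up, the work surface at z = 0. Lengths are in mm, angles in rad, forces in N, time in s.
With the tool pointing down it reaches from about 400 to 925 mm from the base axis. Payload 12.5 kg.
Tool frame: the origin (TCP) lies at the very end of the fingers, on their centre line; the grasp point (between the pads) lies 19 mm behind it; z points along the fingers, y is the direction in which the jaws open and shut (so a half turn about z gives the same grasp; the last joint's range is limited). The gripper opens to 95 mm and grips with 3 to 60 N. Pads are 20 mm wide; open, the fingers measure 119 mm over their backs; the gripper's body (75 mm by 180 mm) begins 59 mm behind the grasp point.
Start: joints at [-1.384, 0.491, 1.559, -0, 1.092, -0.106], TCP at [180.42, -598.414, 179.161] pointing down, gripper open.
Joint ranges: [-3.1, 3.1], [-0.84, 2.19], [0.05, 2.79], [-1.13, 4.28], [0.06, 2.93], [-2.69, 2.69]. Speed limits (rad/s): [2.22, 2.22, 2.79, 3.14, 3.14, 3.14].

### API

Orientations are given as [roll, pitch, yaw] about the fixed x, y, z axes, in that order (R = Rz(yaw) Ry(pitch) Rx(roll)).
In Python, from cell import env gives the robot as it stands.
- The arm moves only by the shell command python3 -m pendant 'ROWS'. ROWS is JSON, a list that holds one entry, the list of rows, each a list of 5 numbers: the opening, from 0 (shut) to 1 (fully open), then the shift along the tool's x, y, z in m, then the turn about the tool's z in rad. A call has exactly 8 rows; each row is the pose to reach, as a shift and turn from the pose commanded when the call began, along the tool's axes at that moment; what a row does not reach only later rows make up. A row lasts 1/10 s, in which the tool goes at most 50 mm and 8.59 degrees, less where a joint would pass 70% of its speed; a pose out of reach is approached as far as the arm can. A call with a gripper value outside its range is refused whole. The fingers move at their own pace and stop on an object; the grip force is fixed at half the most. Time passes only in rows, so rows that repeat a pose let the fingers close, or fill a call up. It gives the time, the measured TCP pose, the force and the opening at its end, in the units of the state.
- env.state(): the state, without advancing time (a new reading comes with each control period).
- env.read_camera(name): name is "scene" or "top" or "wrist"; returns a dict with "image" (480x640x3 uint8, blue, green, red), "range_z" (480x640 float32, mm along the optical axis (not along the pixel's ray), 0 where there is no reading), "fx", "fy", "cx", "cy" (pixels), "dist" ([k1, k2, p1, p2, k3] as OpenCV has them; the pictures are not rectified), "rvec" (rotation vector, rad) and "tvec" (3), from world to camera coordinates, as OpenCV has them; the wrist camera has in their place "tool_from_camera" (4x4, takes a point from camera to tool coordinates, whose origin is the TCP and whose axes are the flange's). Camera axes: x right, y down, z forward; pixel columns grow to the right and rows downward; lengths in mm; the calibration is good to about 2 mm. A picture is of the moment at which its call begins: read the wrist's pose just before it.
- env.job_done(): hands the job in, once; it reports no verdict.
The state is a dict: "t": time; "joints": joint angles; "qvel": joint speeds; "tau": joint torques, N m; "eef_pos": TCP position; "tcp_rot": TCP orientation; "ft_force": force on the tool from outside, world axes, zero at the start; "moment": the same for the moment, N m; "opening": opening from 0.0 (shut) to 1.0 (fully open).
Only numpy, scipy, OpenCV 4.12 (cv2) and the standard library are available. Lean on these libraries where they do the work, as an engineer would, in place of code of your own. Each camera call takes 0.05 s, during which the arm holds its last target. There are 200 camera calls.

### The job

Put the measuring dipper away: reach in under the worktop shelf for it, hang it by its own hook over the middle of the front rim of the steel bin, cup inside and handle standing up where the lid's notch will clear it, and let go of it. Then push the open lid from behind until it tips just past upright and leave its soft-close hinge to lower it shut by its own weight, never pressing it down. Do not disturb the lemons, the mug, the fork or the honey jar.

Things in the scene. Friction and masses are not known exactly. Their poses are not given: they have to be found in the camera images.
- dipper_grip (a point): Measuring dipper, 140 g: straight steel cup (56 mm wide, 45 high), on one side of it an upright flat handle with a dark wooden grip; 175 mm tall, standing on the worktop 10 to 45 mm behind the shelf's front edge. This point: centre of the grip (10 mm in x, 14 in y, 60 high), 145 mm above the bottom. Axes: z up the handle, +x from handle to cup, -x the hook side, roughly facing the robot.
- dipper_hook (a point): Middle of the underside of the dipper's hook, 100 mm above its bottom; 45 mm below the grip's centre and 10 mm to its -x side (dipper axes). The hook is a 12 mm wide strip that leaves the handle to -x and turns down 25 mm, its tip bent a little outward; the gap between handle and hook is 15 mm.
- dipper_cup (a point): Centre of the dipper's cup, half-way up it: 31 mm to the +x side of the handle, 22.5 mm above the bottom.
- bin: Open-topped stainless-steel dry-goods bin, fixed, 170 mm (x) by 180 mm (y), 140 mm high to its rim, walls 5 mm, inner floor at 11 mm, empty. Origin: centre of its underside, on the worktop. Its -x side is the front, roughly facing the robot; +y is its left.
- rim_mid (a point): Middle of the bin's front rim, on top of the 5 mm wall (axes as the bin's). The dipper hangs here: hook tip outside, handle and cup inside.
- bin_lid (a joint): Lid angle, rad: 0 shut, 1.57 upright, 2.0 fully open on its stop, as at the start. Steel leaf, 280 g, 138 mm from hinge to free edge, 180 mm wide, 4 mm thick; notch 38 mm wide, 36 deep in the middle of the free edge for the dipper's handle (12 mm to spare either side). Soft-close hinge: 0.15 rad past upright it sinks shut by itself in 1.5 to 3 s; behind upright it falls open.
- lid_hinge (a point): Middle of the lid's hinge line, which runs along the bin's y, 50 mm behind the bin's centre, 142 mm above the worktop. Behind it a fixed strip covers the rest of the bin.
- lid_edge (a point): Middle of the lid's free edge line (in the notch's mouth), 138 mm from the hinge. With the lid open its back, the side to push on, faces away from the robot; along the free edge a small 8 mm lip is turned to that side.
- shelf: Fixed worktop shelf: wooden board 220 mm deep (x), 440 wide (y), 18 thick, underside 335 mm above the worktop, on four 12 mm square legs at its corners (204 mm either side of the middle); pots stand on it and in the back corners below it. Origin: on the worktop below the board's centre; the front edge is 110 mm to its -x side.
- lemon_a: Lemon, 71x53x51 mm, lying loose; origin at its underside. Leave it.
- lemon_b: Lemon, 78x55x56 mm, lying loose; origin at its underside. Leave it.
- mug: Mug, 87x124x103 mm, standing; origin at its underside. Leave it.
- serving_fork: Fork, 193x26x15 mm, lying; origin at its underside. Leave it.
- honey: Honey jar, 58x62x99 mm, standing; origin at its underside. Leave it.
Mind the look-alikes: they are no part of the job. Of the things that look like the part that bears dipper_grip, the middle-sized one is meant.

How it is judged:
By the outcome, as a careful person would: the job done as asked, in the order asked, and still so for the second after the job is handed in, with the robot touching nothing.
It also fails if it takes over 70 s, if anything falls off the work surface, if the arm or the gripper's body presses on something with over 40 N, if the wrist force passes 120 N, or if a joint passes its speed limit or range.

## Working session

There is one attempt and no reset: what is moved stays moved. The work goes in short steps, Python scripts to look and compute and a shell command to move; the robot and the scene stay as the last step left them, time stands still between calls to the robot, and variables do not carry over. Pictures are saved under pics/ and viewed, about 8 in all and at most 12, crops included, and the job is handed in when it is done.

```bash
ls; mkdir -p pics; cat > h.py <<'E'
import numpy as np, cv2
from cell import env
def snap(n,f):
    s=env.state(); c=env.read_camera(n); np.savez('%s.npz'%f,eef=s['eef_pos'],rot=s['tcp_rot'],**{k:np.array(v) for k,v in c.items()})
    cv2.imwrite('pics/%s.png'%f,c['image']); return c
def load(f): return dict(np.load('%s.npz'%f,allow_pickle=True))
from scipy.spatial.transform import Rotation as R
def T(c):  # world from camera
    if 'rvec' in c:
        r=cv2.Rodrigues(np.array(c['rvec'],float))[0]; return r.T,-r.T@np.array(c['tvec'],float).ravel()
    M=np.array(c['tool_from_camera']); r=R.from_euler('xyz',c['rot']).as_matrix()
    return r@M[:3,:3], r@M[:3,3]+c['eef']
def K(c): return np.array([[c['fx'],0,c['cx']],[0,c['fy'],c['cy']],[0,0,1.]],float)
def px(c,u,v,z=None):
    if z is None:
        z=c['range_z'][int(v),int(u)]
    n=cv2.undistortPoints(np.array([[[u,v]]],float),K(c),np.array(c['dist'],float)).ravel()
    r,t=T(c); return r@(np.array([n[0],n[1],1])*z)+t
def ray(c,u,v):
    n=cv2.undistortPoints(np.array([[[u,v]]],float),K(c),np.array(c['dist'],float)).ravel()
    r,t=T(c); return t,r@np.array([n[0],n[1],1])
def proj(c,P):
    r,t=T(c); return cv2.projectPoints(np.array(P,float).reshape(-1,3),cv2.Rodrigues(r.T)[0],-r.T@t,K(c),np.array(c['dist'],float))[0].reshape(-1,2)
def cloud(c):
    z=c['range_z']; v,u=np.mgrid[:480,:640]
    n=cv2.undistortPoints(np.stack([u,v],-1).reshape(-1,1,2).astype(float),K(c),np.array(c['dist'],float)).reshape(480,640,2)
    r,t=T(c); P=np.dstack([n,np.ones((480,640))])*z[...,None]
    W=P@r.T+t; W[z==0]=np.nan; return W
E
python3 - <<'E'
from h import *
for n in('scene','top'):
    snap(n,n+'0'); 
    c=load(n+'0'); print(n,T(c))
print(env.state())
E
```

```text
pics
scene (array([[-0.63969639, -0.52507155,  0.56132734],
       [-0.76841385,  0.41964774, -0.48315208],
       [ 0.01812966, -0.74040235, -0.6719194 ]]), array([-199.42158068,  652.3778476 , 1033.88538187]))
top (array([[-0.33273744, -0.92253589,  0.19548227],
       [-0.94301446,  0.32618654, -0.06577286],
       [-0.00308586, -0.2062277 , -0.97849916]]), array([ 263.1055285 ,   55.40223767, 1534.93998706]))
{'t': 0.1, 'joints': array([-1.38362818e+00,  4.91503501e-01,  1.55936645e+00, -2.35523669e-05,
        1.09171298e+00, -1.05619415e-01]), 'qvel': array([-0.0015198 , -0.00279925, -0.00135794,  0.00037268, -0.00231994,
       -0.0003684 ]), 'tau': array([ 7.92476640e-04, -6.13623619e+01, -2.58605880e+01,  6.94141164e-02,
        4.70363908e-02, -5.83844644e-05]), 'eef_pos': array([ 180.34742511, -598.16072195,  178.62518057]), 'tcp_rot': array([-3.14060570e+00, -8.36238340e-05,  2.92798389e-01]), 'ft_force': array([-0.08278797,  0.40532952, -0.5986292 ]), 'moment': array([0.05226045, 0.06520971, 0.00618477]), 'opening': 0.9970019654590816}
```

View pics/scene0.png

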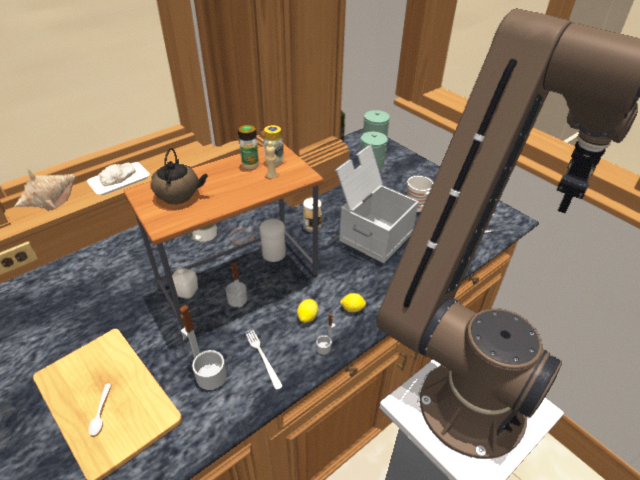

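View pics/top0.png

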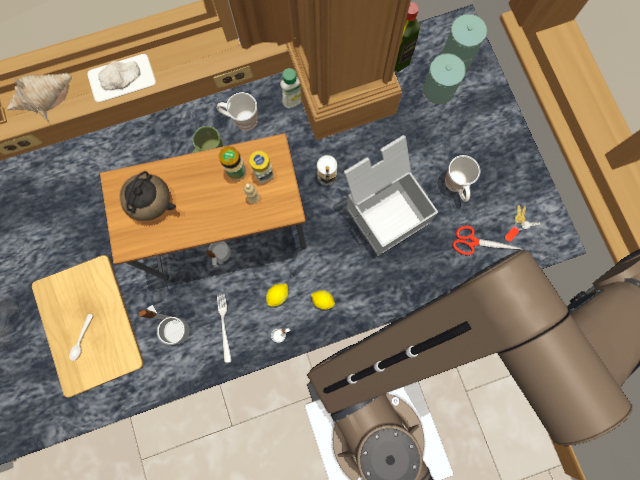

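Candidates for the dipper are the large one at scene (209,370) with its grip at (187,320), the one under the shelf at (236,292) with its grip at (235,272), and a small one at (323,343). The middle-sized one stands under the shelf, so I'll check it in a close crop along with the bin.

```bash
python3 - <<'E'
from h import *
c=load('scene0'); im=c['image']
a=cv2.resize(im[225:325,190:320],None,fx=5,fy=5,interpolation=cv2.INTER_CUBIC)[:, :400]
b=cv2.resize(im[140:265,330:430],None,fx=4,fy=4,interpolation=cv2.INTER_CUBIC)
H=np.zeros((500,800,3),np.uint8); H[:,:400]=a[:500]; H[:500,400:]=b; cv2.imwrite('pics/crop1.png',H)
t=load('top0')
for n,cc in(('s',c),('t',t)):
    W=cloud(cc)
    pts={'s':[(236,292),(235,268),(235,280),(187,320),(209,370),(330,320),(323,343),(307,311),(352,302),(312,215),(419,185),(145,222),(318,178),(263,365)],
         't':[(219,252),(210,258),(148,312),(170,330),(277,294),(322,299),(327,168),(462,175),(112,258),(300,220),(278,335),(225,330)]}[n]
    for u,v in pts: print(n,u,v,W[v,u].round(0))
E
```

```text
s 236 292 [601. 265.  69.]
s 235 268 [596. 260. 162.]
s 235 280 [601. 263. 114.]
s 187 320 [nan nan nan]
s 209 370 [471. 432.  11.]
s 330 320 [347. 150. 107.]
s 323 343 [360. 159.   6.]
s 307 311 [441. 148.  50.]
s 352 302 [395.  28.  41.]
s 312 215 [575.  23. 230.]
s 419 185 [ 627. -502.   69.]
s 145 222 [668. 426. 354.]
s 318 178 [564.  14. 352.]
s 263 365 [405. 318.   3.]
t 219 252 [635. 254.   2.]
t 210 258 [629. 285.  -4.]
t 148 312 [498. 433. 217.]
t 170 330 [467. 448.   7.]
t 277 294 [457. 131.  51.]
t 322 299 [402.  17.  50.]
t 327 168 [ 741. -117.   99.]
t 462 175 [ 615. -499.   13.]
t 112 258 [723. 552.  -3.]
t 300 220 [559.  13. 355.]
t 278 335 [352. 167.   4.]
t 225 330 [416. 304.  -1.]
```

View pics/crop1.png

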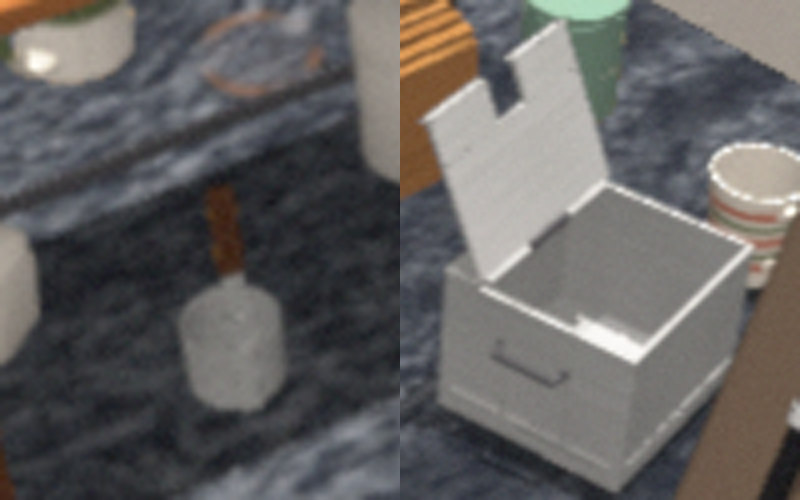

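The crop shows the middle dipper standing with its handle and hook facing the robot side, grip at crop (222,230), i.e. scene (234,271). The bin is open with its front on the lower right, handle at crop (530,365). Next I measure the shelf, the bin and the dipper.

```bash
python3 - <<'E'
from h import *
np.set_printoptions(suppress=True,precision=1)
for n in('scene0','top0'):
    c=load(n); W=cloud(c); z=W[...,2]
    m=(abs(z-353)<8)&(W[...,0]<800)&(W[...,0]>450)
    m=cv2.morphologyEx(m.astype(np.uint8),cv2.MORPH_OPEN,np.ones((3,3)))>0
    P=W[m][:,:2].astype(np.float32); print(n,'shelf',cv2.minAreaRect(P),len(P)); print(cv2.boxPoints(cv2.minAreaRect(P)))
    # bin region
    m=(abs(z-140)<6)&(W[...,0]>450)&(W[...,0]<800)&(W[...,1]<-80)&(W[...,1]>-420)
    P=W[m][:,:2].astype(np.float32); print('rim',len(P),cv2.minAreaRect(P)); print(cv2.boxPoints(cv2.minAreaRect(P)))
    # dipper
    m=(z>8)&(z<185)&(abs(W[...,0]-620)<60)&(abs(W[...,1]-262)<50)
    for lo in range(10,185,15):
        k=m&(z>=lo)&(z<lo+15); 
        if k.sum(): q=W[k]; print(lo,k.sum(),q.mean(0),q[:,0].min(),q[:,0].max(),q[:,1].min(),q[:,1].max())
E
```

```text
scene0 shelf ((685.7174072265625, 209.81993103027344), (442.06842041015625, 226.33441162109375), 83.55999755859375) 7640
[[548.5   2.9]
 [773.4 -22.5]
 [823.  416.8]
 [598.1 442.2]]
rim 400 ((571.9285888671875, -242.13438415527344), (170.73854064941406, 187.9714813232422), 12.578595161437988)
[[ 468.1 -169. ]
 [ 509.1 -352.5]
 [ 675.7 -315.3]
 [ 634.8 -131.8]]
10 112 [624.7 254.5  17.7] 597.1071611862028 658.8547293413183 223.70939910092636 277.4271864613198
25 119 [624.8 252.8  33.1] 597.3467228555766 658.6440298256111 223.102563004304 278.6848374284983
40 73 [625.9 255.1  44. ] 596.6559863093318 658.6207949208903 222.49136170223704 277.31863512643235
55 5 [601.7 263.8  61.7] 600.7704691596672 603.220729193954 262.1790679682922 265.1921565969292
70 19 [586.9 265.3  80.2] 579.0234124919498 606.2458002308722 259.6568269867614 270.74019571506665
85 24 [588.4 264.2  93.8] 579.261121934996 604.9381325994835 255.98846352450676 270.51949996891403
100 35 [592.1 261.7 105.3] 577.5892257039764 603.6468744290644 254.96654772492656 269.1197572574377
115 17 [598.3 260.8 123.1] 593.7778736092201 
[... 1302 characters left out ...]
8125
85 10 [589.9 262.9  94.8] 582.452820546544 601.8039248399278 254.92370214762008 268.8810099205773
100 27 [592.8 260.9 104.1] 581.5308197479267 601.9970606574534 252.74877078189172 268.16022947471157
115 6 [599.8 256.5 127.2] 596.8757897665694 605.2161448900363 252.33953277728114 264.3543379636566
130 8 [598.8 256.6 139.1] 596.8117553251047 601.5647264537677 252.0485828557882 263.86590508560624
145 9 [599.2 257.8 155.5] 596.890892201314 602.5712640044385 252.49976319259923 265.60640499925813
160 17 [602.  258.7 170.1] 597.3649436559745 607.6785056964115 252.06278325769256 265.4000616298889
175 6 [601.9 257.3 176.8] 597.7839996754487 605.4335563424168 253.11136027547252 263.38708521477713
```

```bash
python3 - <<'E'
from h import *
c=load('scene0');im=c['image']
a=cv2.resize(im[0:230,480:640],None,fx=2.5,fy=2.5,interpolation=cv2.INTER_CUBIC)
t=load('top0')['image']
# wrist view
w=snap('wrist','w0')['image']; w=cv2.resize(w,(400,300))
H=np.zeros((600,800,3),np.uint8);H[:575,:400]=a;H[:300,400:]=w;H[300:,400:]=cv2.resize(t[100:300,300:567],(400,300))
cv2.imwrite('pics/crop2.png',H)
E
python3 -m pendant '[[[1,0,0,0,0],[1,0,0,0,0],[1,0,0,-0.05,0],[1,0,0,-0.1,0],[1,0,0,-0.15,0],[1,0,0,-0.2,0],[1,0,0,-0.2,0],[1,0,0,-0.2,0]]]'
```

```text
t: 0.95
eef_pos: [180.4, -598.4, 380.0]
tcp_rot: [3.14, 0.0, 0.293]
ft_force: [-0.6, 0.3, -0.3]
opening: 1.0
```

View pics/crop2.png

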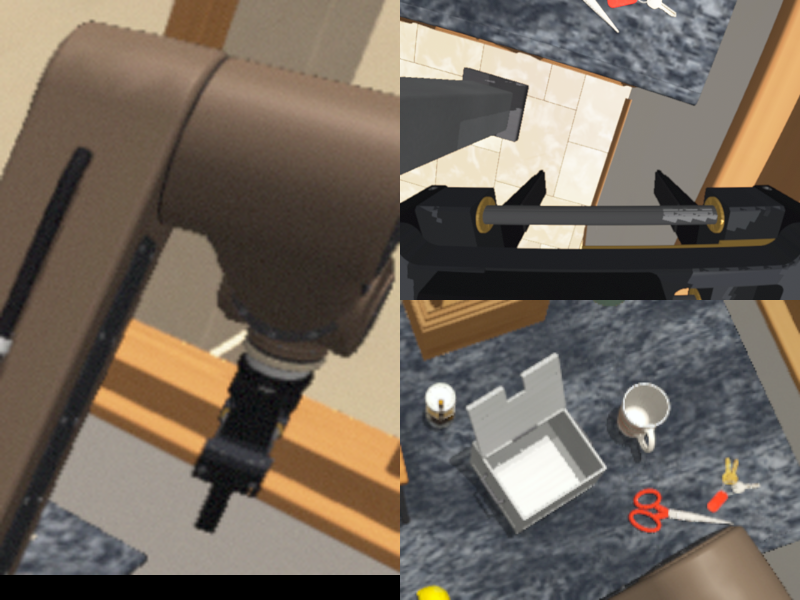

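The dipper is at about (599.5,260), 20 mm behind the shelf edge (x≈580), with yaw about −0.32. A vertical tool column would hit the board there, and the moves offer no tilt. I'll test what an out-of-reach target does to the tool's orientation, upward in free air.

```bash
python3 -m pendant '[[[1,0,0,-0.05,0],[1,0,0,-0.1,0],[1,0,0,-0.15,0],[1,0,0,-0.2,0],[1,0,0,-0.25,0],[1,0,0,-0.3,0],[1,0,0,-0.35,0],[1,0,0,-0.4,0]]]'
python3 -c "
from h import *;s=env.state();print(s['joints'].round(3),s['eef_pos'],s['tcp_rot'])"
```

```text
t: 1.75
eef_pos: [172.8, -574.7, 690.4]
tcp_rot: [3.134, -0.001, 0.293]
ft_force: [-0.6, 0.6, 1.3]
opening: 0.998
[-1.39   0.575  0.047  0.003  2.511 -0.109] [ 172.83261566 -574.69923033  690.36359913] [ 3.13370222e+00 -1.01301370e-03  2.92727195e-01]
```

```bash
python3 -m pendant '[[[1,0,0,0.05,0],[1,0,0,0.1,0],[1,0,0,0.15,0],[1,0,0,0.2,0],[1,0,0,0.2,0],[1,0,0,0.2,0],[1,0,0,0.2,0],[1,0,0,0.2,0]]]'
python3 - <<'E'
from h import *
np.set_printoptions(suppress=True,precision=0)
s=env.state();print(s['joints'].round(3),s['eef_pos'],s['tcp_rot'])
c=load('scene0'); W=cloud(c); e=np.array([180.4,-598.3,179.]); r=R.from_euler('xyz',[np.pi,0,.293]).as_matrix()
Q=((W-e)@r); m=(np.hypot(Q[...,0],Q[...,1])<260)&(Q[...,2]<5)&(Q[...,2]>-700)
for lo in range(-600,5,20):
    k=m&(Q[...,2]>=lo)&(Q[...,2]<lo+20)
    if k.sum(): q=Q[k]; print(lo,k.sum(),'x',q[:,0].min(),q[:,0].max(),'y',q[:,1].min(),q[:,1].max())
w=load('w0'); print(w['tool_from_camera'].round(3), w['fx'])
E
```

```text
t: 2.55
eef_pos: [173.7, -576.6, 493.9]
tcp_rot: [3.125, -0.0, 0.293]
ft_force: [-0.4, -0.4, 1.0]
opening: 1.002
[-1.  0.  1.  0.  2. -0.] [ 174. -577.  494.] [ 3. -0.  0.]
-440 19 x -38.22326342836242 85.60101934688909 y -257.99377366514216 -230.640398537762
-420 191 x -42.33288345197713 83.63057619036827 y -259.2544864032477 -203.97876530929872
-400 217 x -55.084416282931564 72.15388121347787 y -239.71538024170434 -66.67148768148172
-380 198 x -59.94104157499359 60.244941875479675 y -211.4237370680715 -18.855677245215464
-360 247 x -65.84839387715952 73.08285815440271 y -184.2385716472021 10.912569647142483
-340 342 x -67.59335243738494 72.80327865534326 y -156.1303064017806 6.434170517516643
-320 125 x -67.25266670589245 69.39875569465555 y -142.95473900588343 -1.0681127348274417
-300 64 x -69.04656410298014 64.8214171236822 y -84.48195054735393 -0.5793688484488975
-280 150 x -62.483058080943145 62.54778956177628 y -48.49625117570539 -13.080197027884807
-260 240 x -40.83523169503903 38.71554272023769 y -47.12442513199318 -3.8532271981903583
-240 209 x -38.42813889231826 35.5125910
[... 523 characters left out ...]
992758355371 y -88.45463869715677 122.71082709282591
-100 103 x -165.74379488064008 168.92537616801675 y -64.03733978435221 251.34881856414117
-80 1709 x -176.44754883999036 169.364366453775 y -63.1973679521521 252.92608219215992
-60 657 x -187.14230587257765 172.435691475925 y -61.538268358086704 199.50598419743503
-40 1218 x -200.52170722008063 186.9415834918677 y -55.61327183192401 199.3253959389607
-20 474 x -207.588698861189 186.31896196322586 y 46.09443879207552 170.78004197942218
0 1 x -131.3452384890452 -131.3452384890452 y 83.12693487803834 83.12693487803834
[[   0.   -1.   -0.   77.]
 [   1.    0.    0.   -0.]
 [   0.   -0.    1. -207.]
 [   0.    0.    0.    1.]] 338.5065109972398
```

Useful result: after the out-of-reach push a small outward tilt (0.017 rad) stayed in the commanded pose. Repeated out-of-reach pushes should therefore build up the forward tilt I need, about 0.45 rad, to get the fingers under the board. First I find free space for that.

```bash
python3 - <<'E'
from h import *
np.set_printoptions(suppress=True,precision=0)
for n in('top0','scene0'):
    W=cloud(load(n)).reshape(-1,3); W=W[np.isfinite(W).all(1)]
    for lo,hi in((360,480),(480,600),(600,900),(900,1300)):
        m=(W[:,2]>lo)&(W[:,2]<hi)&(W[:,0]>250)
        q=W[m]; 
        b={}
        for az in range(-60,70,10):
            a=np.degrees(np.arctan2(q[:,1],q[:,0])); k=abs(a-az)<5
            if k.sum()>3: b[az]=int(np.percentile(np.hypot(q[k,0],q[k,1]),2))
        print(n,lo,b)
E
python3 -m pendant '[[[1,0.02,-0.04,0,-0.15],[1,0.04,-0.08,0,-0.3],[1,0.06,-0.12,0,-0.45],[1,0.08,-0.16,0,-0.6],[1,0.1,-0.2,0,-0.75],[1,0.12,-0.24,0,-0.9],[1,0.14,-0.28,0,-1.05],[1,0.16,-0.32,0,-1.2]]]'
```

```text
top0 360 {-60: 881, -40: 1133, -20: 925, -10: 264, 0: 251, 10: 640, 20: 719, 30: 734}
top0 480 {-30: 311, -20: 265, -10: 257}
top0 600 {-50: 358, -40: 314, -30: 283, -20: 271, -10: 891}
top0 900 {}
scene0 360 {-40: 1133, -30: 1280, -20: 925, -10: 892, 0: 255, 10: 640, 20: 716, 30: 733}
scene0 480 {-40: 1132, -30: 1279, -20: 264, -10: 258, 0: 1107}
scene0 600 {-60: 878, -40: 309, -30: 282, -20: 272, -10: 892, 0: 1105}
scene0 900 {}
t: 3.35
eef_pos: [234.6, -222.6, 489.7]
tcp_rot: [3.134, 0.018, 1.498]
ft_force: [0.6, 0.3, -0.3]
opening: 1.0
```

```bash
python3 -m pendant '[[[1,0.006,0.045,-0.02,-0.15],[1,0.012,0.09,-0.04,-0.3],[1,0.018,0.135,-0.06,-0.45],[1,0.024,0.18,-0.08,-0.6],[1,0.03,0.225,-0.1,-0.75],[1,0.036,0.27,-0.12,-0.9],[1,0.042,0.315,-0.14,-1.05],[1,0.048,0.36,-0.16,-1.2]]]'
python3 - <<'E'
from h import *
s=env.state();print(s['joints'].round(3),s['eef_pos'].round(1)); M=R.from_euler('xyz',s['tcp_rot']).as_matrix(); print(M.round(3))
E
```

```text
t: 4.15
eef_pos: [578.9, -203.2, 643.8]
tcp_rot: [-3.13, 0.014, 2.629]
ft_force: [0.1, -0.3, 2.2]
opening: 1.001
[-0.439  0.464  0.413 -0.016  2.251 -1.507] [ 578.9 -203.2  643.8]
[[-0.871  0.491  0.007]
 [ 0.491  0.871 -0.017]
 [-0.014 -0.012 -1.   ]]
```

```bash
cat > st.py <<'E'
from h import *
s=env.state(); M=R.from_euler('xyz',s['tcp_rot']).as_matrix(); z=M[:,2]
print('q',s['joints'].round(3),'r',np.hypot(*s['eef_pos'][:2]).round(1),'tilt',np.arccos(-z[2]).round(3),'az',np.arctan2(z[1],z[0]).round(3),'x',M[:,0].round(3),'y',M[:,1].round(3),'z',z.round(3))
E
python3 -m pendant '[[[1,-0.044,0.008,-0.025,-0.05],[1,-0.088,0.016,-0.05,-0.1],[1,-0.132,0.024,-0.075,-0.15],[1,-0.176,0.032,-0.1,-0.19],[1,-0.22,0.04,-0.125,-0.19],[1,-0.264,0.048,-0.15,-0.19],[1,-0.308,0.056,-0.175,-0.19],[1,-0.352,0.064,-0.2,-0.19]]]'; python3 st.py
```

```text
t: 4.95
eef_pos: [657.1, -231.4, 616.9]
tcp_rot: [-3.127, 0.036, 2.812]
ft_force: [-0.1, -1.0, 0.8]
opening: 0.999
q [-0.429  0.691  0.047 -0.015  2.366 -1.681] r 696.6 tilt 0.039 az -0.707 x [-0.946  0.323 -0.036] y [ 0.324  0.946 -0.014] z [ 0.03  -0.025 -0.999]
```

```bash
python3 -m pendant '[[[1,-0.8,0,-0.5,0],[1,-0.8,0,-0.5,0],[1,-0.8,0,-0.5,0],[1,-0.8,0,-0.5,0],[1,-0.8,0,-0.5,0],[1,-0.8,0,-0.5,0],[1,-0.8,0,-0.5,0],[1,-0.8,0,-0.5,0]]]'; python3 st.py;  python3 -m pendant '[[[1,0,0,0,0],[1,0,0,0,0],[1,0,0,0,0],[1,0,0,0,0],[1,0,0,0,0],[1,0,0,0,0],[1,0,0,0,0],[1,0,0,0,0]]]'; python3 st.py
```

```text
t: 5.75
eef_pos: [707.2, -245.7, 573.2]
tcp_rot: [-3.127, 0.063, 2.813]
ft_force: [0.7, 0.7, -0.1]
opening: 1.002
q [-0.419  0.753  0.048 -0.012  2.277 -1.669] r 748.7 tilt 0.064 az -0.558 x [-0.945  0.322 -0.063] y [ 0.323  0.946 -0.015] z [ 0.055 -0.034 -0.998]
t: 6.55
eef_pos: [706.9, -245.6, 573.5]
tcp_rot: [-3.127, 0.063, 2.813]
ft_force: [-0.5, 0.5, -0.1]
opening: 0.999
q [-0.419  0.752  0.048 -0.012  2.277 -1.669] r 748.3 tilt 0.064 az -0.558 x [-0.945  0.322 -0.063] y [ 0.323  0.946 -0.015] z [ 0.054 -0.034 -0.998]
```

Pushing at the stretch limit only gains 0.025 rad per call. The range of joint 5 (max 2.93) gives a better lever: with the arm nearly straight up and the tool pulled back, position can still be met and tilt gives way. I'll go up and in.

```bash
python3 -m pendant '[[[1,0.04,0,-0.02,0],[1,0.08,0,-0.045,0],[1,0.12,0,-0.07,0],[1,0.16,0,-0.095,0],[1,0.2,0,-0.12,0],[1,0.24,0,-0.145,0],[1,0.28,0,-0.17,0],[1,0.32,0,-0.195,0]]]'; python3 st.py;  python3 -m pendant '[[[1,0.04,0,-0.02,0],[1,0.08,0,-0.04,0],[1,0.12,0,-0.06,0],[1,0.16,0,-0.08,0],[1,0.2,0,-0.08,0],[1,0.24,0,-0.08,0],[1,0.28,0,-0.08,0],[1,0.32,0,-0.08,0]]]'; python3 st.py
```

```text
t: 7.35
eef_pos: [391.7, -135.1, 749.3]
tcp_rot: [-3.127, 0.063, 2.813]
ft_force: [0.1, -0.4, -0.1]
opening: 1.001
q [-0.488  0.144  0.583 -0.006  2.35  -1.735] r 414.4 tilt 0.065 az -0.558 x [-0.945  0.322 -0.063] y [ 0.323  0.946 -0.015] z [ 0.055 -0.034 -0.998]
t: 8.15
eef_pos: [108.3, -39.4, 810.9]
tcp_rot: [-3.124, 0.066, 2.815]
ft_force: [-1.0, -0.9, 0.3]
opening: 1.003
q [-1.063 -0.253  0.696  0.064  2.636 -2.25 ] r 115.2 tilt 0.068 az -0.592 x [-0.945  0.32  -0.066] y [ 0.322  0.947 -0.018] z [ 0.057 -0.038 -0.998]
```

Joint 5 isn't at its limit yet. The arm has a 65 mm lateral offset, so I should pull straight back along a line in its own plane: q1 = −0.32, TCP on (20+0.95p, 62−0.315p).

```bash
python3 -m pendant '[[[1,-0.013,0.022,-0.023,0],[1,-0.027,0.045,-0.046,0],[1,-0.04,0.067,-0.069,0],[1,-0.04,0.067,-0.069,0],[1,-0.04,0.067,-0.069,0],[1,-0.04,0.067,-0.069,0],[1,-0.04,0.067,-0.069,0],[1,-0.04,0.067,-0.069,0]]]'; python3 st.py
```

```text
t: 8.95
eef_pos: [165.1, 9.3, 875.9]
tcp_rot: [-3.128, 0.062, 2.812]
ft_force: [0.0, -0.4, -0.0]
opening: 0.999
q [-0.325  0.052  0.099 -0.067  2.929 -1.632] r 165.4 tilt 0.063 az -0.55 x [-0.944  0.323 -0.062] y [ 0.324  0.946 -0.014] z [ 0.054 -0.033 -0.998]
```

```bash
python3 -m pendant '[[[1,0.04,0,-0.003,0],[1,0.08,0,-0.006,0],[1,0.12,0,-0.009,0],[1,0.16,0,-0.012,0],[1,0.2,0,-0.014,0],[1,0.24,0,-0.016,0],[1,0.24,0,-0.016,0],[1,0.24,0,-0.016,0]]]'; python3 st.py
```

```text
t: 9.75
eef_pos: [14.6, 71.0, 868.5]
tcp_rot: [-3.132, 0.055, 2.81]
ft_force: [0.7, -0.2, -0.1]
opening: 0.998
q [ 0.595 -0.124  0.306 -0.238  2.929 -0.877] r 72.5 tilt 0.056 az -0.514 x [-0.944  0.325 -0.055] y [ 0.326  0.945 -0.01 ] z [ 0.048 -0.027 -0.998]
```

Orientation wins here too. The solver looks like a weighted fit that pulls the orientation back to the call's start orientation on every row. If a row also asks for a large turn about tool z, each 8.6° step restores little tilt, so the tilt gained per row should accumulate. I'll try that at the stretched boundary.

```bash
python3 -m pendant '[[[1,-0.045,0,0.013,0],[1,-0.09,0,0.026,0],[1,-0.135,0,0.04,0],[1,-0.18,0,0.055,0],[1,-0.225,0,0.07,0],[1,-0.27,0,0.085,0],[1,-0.315,0,0.1,0],[1,-0.36,0,0.11,0]]]'; python3 st.py
python3 -m pendant '[[[1,-1.7,0,-0.7,2.5],[1,-1.7,0,-0.7,2.5],[1,-1.7,0,-0.7,2.5],[1,-1.7,0,-0.7,2.5],[1,-1.7,0,-0.7,2.5],[1,-1.7,0,-0.7,2.5],[1,-1.7,0,-0.7,2.5],[1,-1.7,0,-0.7,2.5]]]'; python3 st.py
```

```text
t: 10.55
eef_pos: [268.6, -15.3, 801.2]
tcp_rot: [-3.132, 0.055, 2.808]
ft_force: [0.3, 0.8, 0.5]
opening: 1.001
q [-0.29  -0.018  0.58  -0.021  2.525 -1.545] r 269.0 tilt 0.056 az -0.515 x [-0.943  0.327 -0.055] y [ 0.328  0.945 -0.01 ] z [ 0.048 -0.027 -0.998]
t: 11.35
eef_pos: [495.1, -106.3, 773.1]
tcp_rot: [3.04, 0.064, 1.695]
ft_force: [-0.4, 0.6, 0.2]
opening: 0.998
q [-0.335  0.422  0.051 -0.022  2.549 -0.481] r 506.4 tilt 0.12 az -0.435 x [-0.124  0.99  -0.064] y [0.986 0.13  0.101] z [ 0.109 -0.051 -0.993]
```

It works: tilt went from 0.056 to 0.12 with only a few rows at the limit. Continuing, with the turn alternating back.

```bash
cat >> st.py <<'E'
import sys
if len(sys.argv)>3: print('shift', (M.T@np.array([float(a) for a in sys.argv[1:4]])).round(3))
E
python3 -m pendant '[[[1,-0.8,1.6,-0.8,-2.5],[1,-0.8,1.6,-0.8,-2.5],[1,-0.8,1.6,-0.8,-2.5],[1,-0.8,1.6,-0.8,-2.5],[1,-0.8,1.6,-0.8,-2.5],[1,-0.8,1.6,-0.8,-2.5],[1,-0.8,1.6,-0.8,-2.5],[1,-0.8,1.6,-0.8,-2.5]]]'; python3 st.py 1.8 -0.6 1
```

```text
t: 12.15
eef_pos: [641.5, -170.3, 706.3]
tcp_rot: [3.14, 0.248, 2.912]
ft_force: [0.6, 0.1, 0.7]
opening: 1.001
q [-0.376  0.562  0.051  0.05   2.283 -1.681] r 663.7 tilt 0.248 az -0.223 x [-0.944  0.22  -0.245] y [0.227 0.974 0.002] z [ 0.239 -0.054 -0.97 ]
shift [-2.077 -0.174 -0.507]
```

```bash
python3 -m pendant '[[[1,-2,-0.17,-0.6,2.5],[1,-2,-0.17,-0.6,2.5],[1,-2,-0.17,-0.6,2.5],[1,-2,-0.17,-0.6,2.5],[1,-2,-0.17,-0.6,2.5],[1,-2,-0.17,-0.6,2.5],[1,-2,-0.17,-0.6,2.5],[1,-2,-0.17,-0.6,2.5]]]'; python3 st.py 1.4 -0.5 1.4
```

```text
t: 12.95
eef_pos: [759.2, -222.8, 656.9]
tcp_rot: [2.772, 0.178, 1.663]
ft_force: [0.0, 0.6, 0.1]
opening: 0.998
q [-0.375  0.667  0.051  0.016  2.015 -0.49 ] r 791.2 tilt 0.409 az -0.338 x [-0.09   0.98  -0.178] y [0.923 0.149 0.356] z [ 0.375 -0.132 -0.918]
shift [-0.865  1.715 -0.693]
```

```bash
python3 -m pendant '[[[1,-0.6,1.2,-0.95,-2.5],[1,-0.6,1.2,-0.95,-2.5],[1,-0.6,1.2,-0.95,-2.5],[1,-0.6,1.2,-0.95,-2.5],[1,0.2,-0.4,0,-2.5],[1,0.2,-0.4,0,-2.5],[1,0.2,-0.4,0,-2.5],[1,0.2,-0.4,0,-2.5]]]'; python3 st.py 1.4 -0.5 1.4
```

```text
t: 13.75
eef_pos: [654.4, -190.8, 644.2]
tcp_rot: [3.053, 0.485, 2.679]
ft_force: [1.6, -0.6, 1.4]
opening: 0.999
q [-0.41   0.254  0.84   0.064  1.559 -1.525] r 681.7 tilt 0.493 az -0.274 x [-0.792  0.395 -0.466] y [0.407 0.91  0.079] z [ 0.455 -0.128 -0.881]
shift [-1.958  0.226 -0.532]
```

Tilt is 0.493 at azimuth −0.274. Next I compute the shifts to a pre-grasp 200 mm back along the tool axis.

```bash
python3 st.py -0.154 0.241 -0.084; python3 st.py -0.149 0.311 -0.157|tail -1;python3 st.py -0.137 0.474 -0.327|tail -1
```

```text
q [-0.41   0.254  0.84   0.064  1.559 -1.525] r 681.7 tilt 0.493 az -0.274 x [-0.792  0.395 -0.466] y [0.407 0.91  0.079] z [ 0.455 -0.128 -0.881]
shift [ 0.256  0.15  -0.027]
shift [0.314 0.21  0.031]
shift [0.448 0.35  0.165]
```

```bash
python3 -m pendant '[[[1,0.043,0.025,-0.005,-0.05],[1,0.086,0.05,-0.01,-0.1],[1,0.129,0.075,-0.015,-0.15],[1,0.172,0.1,-0.02,-0.17],[1,0.215,0.125,-0.025,-0.17],[1,0.256,0.15,-0.027,-0.17],[1,0.285,0.18,0,-0.17],[1,0.314,0.21,0.03,-0.17]]]'
python3 - <<'E'
from h import *
s=env.state(); M=R.from_euler('xyz',s['tcp_rot']).as_matrix(); z=M[:,2]
print(M.round(3), s['joints'].round(2))
tcp=np.array([599.5,260,158])+19*z; pre=tcp-200*z; print('pre',pre,'shift',(M.T@(pre-s['eef_pos'])).round(1))
E
```

```text
t: 14.55
eef_pos: [506.6, 120.8, 490.6]
tcp_rot: [3.14, 0.496, 2.867]
ft_force: [1.6, -0.4, 0.9]
opening: 1.001
[[-0.846  0.271  0.459]
 [ 0.239  0.963 -0.127]
 [-0.476  0.002 -0.879]] [ 0.25 -0.03  1.55 -0.26  1.19 -1.01]
pre [516.48637968 283.07028625 317.1775761 ] shift [112.9 158.6 136.4]
```

```bash
python3 -m pendant '[[[1,0.02,0.03,0.025,0],[1,0.04,0.06,0.05,0],[1,0.06,0.09,0.075,0],[1,0.08,0.12,0.1,0],[1,0.1,0.145,0.125,0],[1,0.113,0.159,0.136,0],[1,0.113,0.159,0.136,0],[1,0.113,0.159,0.136,0]]]'
python3 - <<'E'
from h import *
np.set_printoptions(suppress=True,precision=1)
snap('wrist','w1'); snap('scene','s1'); c=load('w1'); W=cloud(c); z=W[...,2]
m=(z>8)&(z<185)&(abs(W[...,0]-620)<60)&(abs(W[...,1]-262)<50)
for lo in range(10,185,15):
    k=m&(z>=lo)&(z<lo+15)
    if k.sum(): q=W[k]; print(lo,k.sum(),q.mean(0),q[:,0].min(),q[:,0].max(),q[:,1].min(),q[:,1].max())
a=c['image'].copy(); b=load('s1')['image'][60:360,100:500]
H=np.zeros((480,800,3),np.uint8); H[:360,:400]=cv2.resize(a,(400,300)).repeat(1,0)[:300] if 0 else 0
H[:300,:400]=cv2.resize(a,(400,300)); H[:300,400:]=b; cv2.imwrite('pics/v1.png',H[:300])
E
```

```text
t: 15.35
eef_pos: [517.8, 282.5, 318.0]
tcp_rot: [3.141, 0.494, 2.868]
ft_force: [-0.1, -0.1, 1.1]
opening: 1.003
10 347 [628.6 250.7  16.8] 599.5600916275664 658.5641721604796 223.36591882569326 277.5708640605052
25 328 [627.  251.2  32.5] 598.2993272694695 658.7239607484944 224.51143736093218 277.403691384923
40 266 [630.  250.1  44.7] 599.2922053344297 658.9594881088435 222.38312351950884 277.25048323645115
70 52 [582.7 265.1  81.2] 579.237913803482 585.7977264753788 259.6745684152445 270.35640284651015
85 55 [584.1 264.7  93.1] 582.5717407264984 586.5787446744112 259.69594859485676 269.75102144613174
100 170 [594.3 261.7 105.6] 581.4530106147491 603.8987629492966 253.01938282508877 269.5278726436378
115 64 [599.7 260.3 123.8] 597.4294585660111 603.6156190751182 251.9928524903127 266.0224247928566
130 88 [599.4 259.8 137.6] 597.3096473199553 603.3049231795565 252.5294783883428 266.11589956863816
145 97 [599.2 259.9 152.5] 597.0312040346139 602.2840664105532 252.75939655049785 265.9922595430151
160 114 [599.6 259.8 167.9] 596.7098672281486 607.7235920506496 252.14214132411894 266.62194249060417
175 62 [603.  259.1 175.9] 597.395711833221 608.4360044138027 253.1751827226589 264.72778629920975
```

View pics/v1.png

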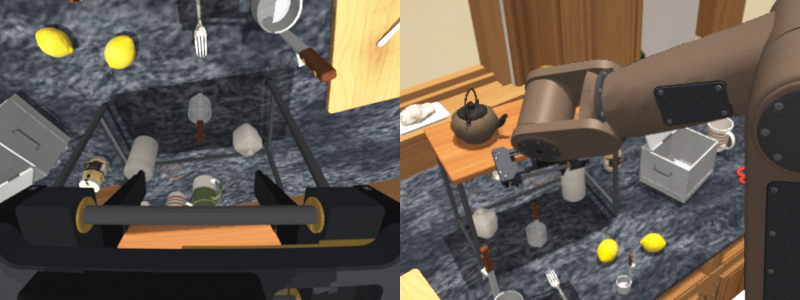

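The wrist view shows the dipper between the jaws (grip at about (200,130)), with the mid-size cup ahead and the shelf edge clear. Its grip centre is (602.5,259.5) and its yaw about −0.33, in agreement with the earlier measurement. I advance along the tool axis and close.

```bash
python3 -m pendant '[[[1,0,0,0.04,0],[1,0,0,0.08,0],[1,0,0,0.12,0],[1,0,0,0.15,0],[1,0,0,0.175,0],[1,0,0,0.195,0],[1,0,0,0.2,0],[1,0,0,0.2,0]]]'; python3 -m pendant '[[[0,0,0,0,0],[0,0,0,0,0],[0,0,0,0,0],[0,0,0,0,0],[0,0,0,0,0],[0,0,0,0,0],[0,0,0,0,0],[0,0,0,0,0]]]'; python3 st.py 0 0 0.02; python3 st.py -0.2 0 0
```

```text
t: 16.25
eef_pos: [609.5, 258.3, 141.9]
tcp_rot: [3.141, 0.494, 2.868]
ft_force: [-0.6, 0.3, -0.2]
opening: 1.003
t: 17.05
eef_pos: [609.1, 259.4, 141.3]
tcp_rot: [3.141, 0.494, 2.869]
ft_force: [-0.4, -0.4, 0.4]
opening: 0.387
q [ 0.448  0.483  1.812 -0.635  0.553 -0.353] r 662.0 tilt 0.494 az -0.27 x [-0.848  0.237 -0.474] y [0.268 0.963 0.001] z [ 0.457 -0.126 -0.881]
shift [-0.009  0.    -0.018]
q [ 0.448  0.483  1.812 -0.635  0.553 -0.353] r 662.0 tilt 0.494 az -0.27 x [-0.848  0.237 -0.474] y [0.268 0.963 0.001] z [ 0.457 -0.126 -0.881]
shift [ 0.17  -0.054 -0.091]
```

```bash
python3 -m pendant '[[[0,0,0,0,0],[0,0,0,0,0],[0,0,0,0,0],[0,0,0,0,0],[0,0,-0.001,-0.002,0],[0,-0.001,-0.001,-0.004,0],[0,-0.003,-0.002,-0.008,0],[0,-0.005,-0.001,-0.01,0]]]'; python3 st.py
```

```text
t: 17.85
eef_pos: [608.5, 258.4, 153.1]
tcp_rot: [3.14, 0.494, 2.869]
ft_force: [0.9, -0.1, -0.2]
opening: 0.001
q [ 0.447  0.466  1.804 -0.612  0.573 -0.382] r 661.1 tilt 0.494 az -0.27 x [-0.848  0.237 -0.474] y [0.268 0.963 0.001] z [ 0.457 -0.126 -0.88 ]
```

The gripper closed to 0, so it missed. Looking.

```bash
python3 - <<'E'
from h import *
np.set_printoptions(suppress=True,precision=1)
snap('wrist','w2'); snap('scene','s2'); c=load('s2'); W=cloud(c); z=W[...,2]
a=load('w2')['image']; b=cv2.resize(c['image'][190:310,180:300],(400,400),interpolation=cv2.INTER_CUBIC)
H=np.zeros((400,800,3),np.uint8); H[:300,:400]=cv2.resize(a,(400,300)); H[:,400:]=b; cv2.imwrite('pics/v2.png',H)
for n in('w2','s2'):
  W=cloud(load(n));z=W[...,2]
  m=(z>8)&(z<185)&(abs(W[...,0]-620)<90)&(abs(W[...,1]-262)<70)
  for lo in range(10,185,15):
    k=m&(z>=lo)&(z<lo+15)
    if k.sum(): q=W[k]; print(n,lo,k.sum(),q.mean(0),q[:,0].min(),q[:,0].max(),q[:,1].min(),q[:,1].max())
E
```

```text
w2 10 769 [626.8 251.3  17.3] 599.418526646054 658.5733849428354 223.80055841415134 277.49660463807123
w2 25 807 [626.8 251.1  32.5] 599.3845384974061 658.2673155613038 223.96447346980494 277.43809772464573
w2 40 681 [629.9 250.6  44.5] 599.0005480888981 660.766282221703 222.31879393125877 277.4373688427532
w2 70 149 [582.6 265.   80.7] 579.8512952285207 585.6453051262985 259.25039455285065 270.89887495418014
w2 85 195 [584.1 264.9  92.7] 581.7013136772878 586.9101220027021 259.3014808670672 270.4064921890844
w2 100 543 [594.3 261.8 105.6] 581.8194698979659 604.511864770977 253.303970535657 270.5849489497481
w2 115 231 [599.5 260.1 123.9] 597.1629275395547 604.5445038366863 252.26484016770604 266.2484121810577
w2 130 347 [599.4 260.1 137.4] 597.0108965818026 606.5548883461375 250.94895964678454 266.9325773199727
w2 145 366 [599.3 260.1 152.7] 596.1608714868881 604.2603789331149 252.6384234587527 266.80454097479196
w2 160 183 [599.  259.7 163.3] 595.9788239723055 606.62506611923 251.83635447983545 266.92267901782736
w2 175 76 [581.1 266.3 182.3] 578.0561312195158 583.8808342038824 261
[... 557 characters left out ...]
85.5 264.5  92.5] 580.2451428976541 601.6767666760487 259.225776822852 270.1362774399396
s2 100 38 [593.6 261.6 104.3] 578.9615537307122 602.8457851678596 254.9487733646651 269.2811107190318
s2 115 21 [598.6 260.6 123.3] 591.9151991075342 607.7603631688269 253.04793221291612 265.72761905247023
s2 130 21 [598.3 260.5 136.8] 594.5788967624485 603.9027920115686 253.48229520113375 267.66072762014727
s2 145 24 [597.9 260.9 152.3] 594.5435384693548 607.3496323771041 253.4308433291755 266.8714312827694
s2 160 5 [598.3 261.8 161.5] 596.8002511235418 600.5164657874658 256.3339007395228 266.3666259190062
s2 175 2 [581.2 264.4 179.5] 579.2637979126832 583.0655580819479 262.6027035982789 266.20072695011
```

View pics/v2.png

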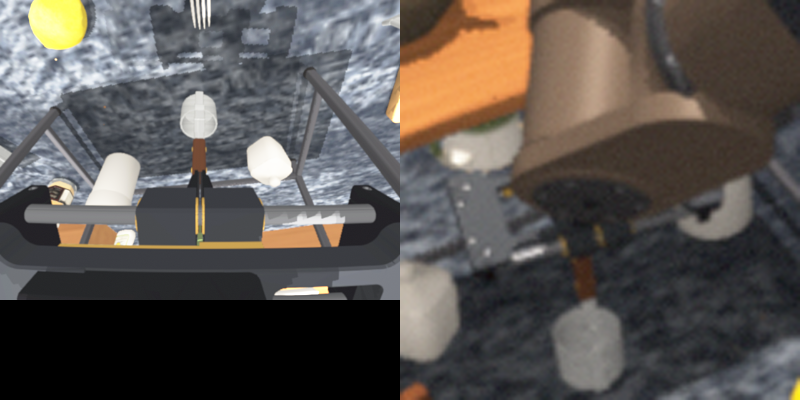

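```bash
python3 - <<'E'
from h import *
c=load('w2'); im=c['image'].copy()
r,t=T(c); M=R.from_euler('xyz',c['rot']).as_matrix()
P=[c['eef'],c['eef']-19*M[:,2],[602.5,259.5,175],[602.5,259.5,145],[602.5,259.5,115]]
print(proj(c,P).round(0)); W=cloud(c)
for v in range(250,400,8): print(v,W[v,320].round(0),((W[v,320]-c['eef'])@M).round(0))
for p in proj(c,P): cv2.circle(im,(int(p[0]),int(p[1])),2,(0,255,0),1)
cv2.imwrite('pics/v3.png',cv2.resize(im[200:420,200:440],None,fx=2.5,fy=2.5,interpolation=cv2.INTER_CUBIC))
E
```

```text
[[319. 268.]
 [319. 279.]
 [318. 289.]
 [318. 252.]
 [318. 222.]]
250 [599. 261. 146.] [12.  1.  1.]
258 [599. 262. 154.] [ 9.  1. -5.]
266 [599. 262. 161.] [  6.   1. -12.]
274 [584. 266. 180.] [ 10.   0. -36.]
282 [577. 268. 191.] [ 11.   0. -49.]
290 [573. 269. 200.] [ 10.   0. -58.]
298 [569. 270. 208.] [ 11.   0. -68.]
306 [567. 270. 213.] [ 10.   0. -74.]
314 [570. 270. 215.] [  6.   0. -74.]
322 [572. 269. 218.] [  3.   0. -75.]
330 [526. 282. 250.] [  29.    0. -126.]
338 [523. 282. 255.] [  30.    0. -131.]
346 [524. 282. 256.] [  28.    0. -133.]
354 [527. 281. 257.] [  25.    0. -132.]
362 [901. 178.  69.] [-227.    1.  217.]
370 [901. 178.  81.] [-233.    1.  207.]
378 [900. 178.  94.] [-238.    1.  196.]
386 [967. 160.  76.] [-291.    1.  244.]
394 [527. 281. 267.] [  21.    0. -141.]
```

View pics/v3.png

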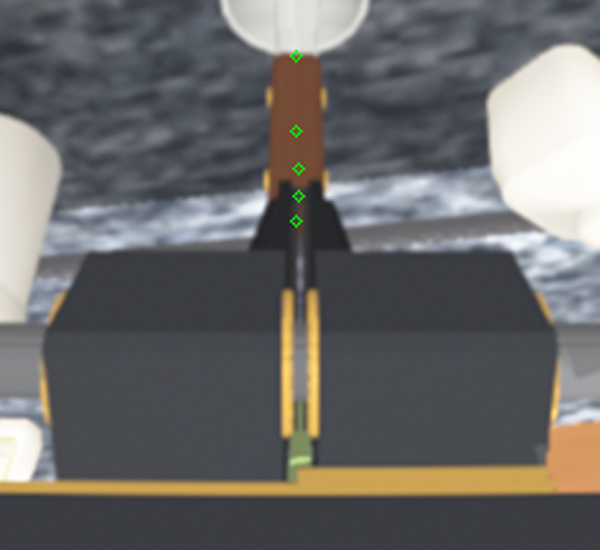

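```bash
python3 - <<'E'
from h import *
c=load('w2'); M=R.from_euler('xyz',c['rot']).as_matrix(); Q=(cloud(c)-c['eef'])@M
for v in range(262,304,4): print(v,' '.join('%d/%d/%d'%tuple(Q[v,u]) if np.isfinite(Q[v,u]).all() else '-' for u in range(302,338,3)))
print(c['tool_from_camera'].round(3))
c=load('s2'); Q=(cloud(c)-c['eef'])@M
m=(abs(Q[...,0])<60)&(abs(Q[...,1])<70)&(Q[...,2]<20)&(Q[...,2]>-110)
vv,uu=np.where(m); print(uu.min(),uu.max(),vv.min(),vv.max())
for lo in range(-110,20,10):
    k=m&(Q[...,2]>=lo)&(Q[...,2]<lo+10); q=Q[k]
    if len(q): print(lo,len(q),q.min(0).round(),q.max(0).round())
E
```

```text
262 -70/-22/211 -70/-18/211 6/-7/-6 6/-5/-8 6/-3/-8 6/-1/-8 7/0/-8 6/2/-8 6/4/-7 5/6/-3 -70/16/210 -69/20/209
266 -77/-23/214 -76/-19/214 4/-6/-9 5/-4/-12 5/-3/-10 5/-1/-11 5/0/-11 5/2/-10 5/4/-11 3/6/-7 -77/16/216 -77/20/215
270 -84/-23/218 -84/-19/218 3/-6/-14 3/-4/-13 3/-3/-13 3/-1/-14 3/0/-13 3/2/-13 4/4/-14 2/6/-11 -84/16/219 -84/20/218
274 -90/-23/221 -91/-19/222 2/-6/-16 11/-4/-41 11/-2/-40 10/-1/-37 9/0/-36 11/2/-41 11/3/-41 1/5/-14 -91/17/222 -91/21/223
278 -99/-23/227 -99/-19/226 0/-6/-19 11/-4/-46 11/-2/-46 10/-1/-43 10/0/-43 11/2/-45 11/3/-46 11/5/-45 -99/17/227 -99/21/227
282 -106/-24/230 10/-7/-49 11/-5/-51 11/-3/-51 12/-2/-52 10/-1/-47 10/0/-48 11/1/-51 11/3/-51 11/4/-51 11/6/-51 -106/21/230
286 -114/-24/234 11/-6/-56 11/-5/-55 11/-3/-56 11/-2/-56 9/-1/-52 10/0/-52 10/1/-52 11/3/-57 11/4/-56 11/6/-56 11/7/-56
290 10/-8/-59 11/-6/-61 11/-5/-60 11/-3/-60 11/-2/-61 10/0/-57 10/0/-58 10/1/-57 11/3/-61 11/4/-61 11/6/-61 11/7/-60
294 11/-7/-64 11/-6/-65 11/-5/-64 11/-3/-65 11/-2/-65 10/0/-62 9/0/-61 10/1/-63 11/3/-65 11/4/-64 11/5/-65 11/7/-65
298 11/-7/-69 11/-6/-69 11/-4/-69 11/-3/-69 11/-2/-68 9/0/-65 10/0/-67 10/1/-66 11/3/-70 11/4/-68 11/5/-70 11/7/-70
302 34/-4/-120 34/-3/-120 34/-2/-119 34/-2/-121 11/-2/-73 9/0/-69 10/0/-71 10/1/-70 34/2/-120 35/2/-121 34/3/-121 34/4/-121
[[ 1.00000e-03 -9.62000e-01 -2.73000e-01  7.66430e+01]
 [ 1.00000e+00  1.00000e-03  0.00000e+00  2.69000e-01]
 [ 0.00000e+00 -2.73000e-01  9.62000e-01 -2.06633e+02]
 [ 0.00000e+00  0.00000e+00  0.00000e+00  1.00000e+00]]
232 238 267 279
-40 2 [ 12.  -4. -37.] [ 14.   0. -35.]
-20 7 [  5.  -5. -14.] [ 11.   5. -10.]
-10 19 [ 6. -8. -9.] [14.  5. -0.]
0 15 [ 5. -8.  0.] [19.  5. 10.]
10 19 [16. -8. 11.] [29.  6. 20.]
```

```bash
python3 - <<'E'
from h import *
for n in('w0','w1'):
    c=load(n); M=R.from_euler('xyz',c['rot']).as_matrix(); Q=(cloud(c)-c['eef'])@M
    m=(Q[...,2]<20)&(Q[...,2]>-70)&(abs(Q[...,1])<65)&(abs(Q[...,0])<30)
    for lo in range(-70,20,10):
        k=m&(Q[...,2]>=lo)&(Q[...,2]<lo+10)&(Q[...,1]>0); q=Q[k]
        if len(q): print(n,lo,len(q),q.min(0).round(),q.max(0).round())
E
```

```text
w0 -70 394 [ -8.  46. -70.] [ 12.  56. -60.]
w0 -60 353 [-10.  47. -60.] [ 12.  54. -50.]
w0 -50 291 [-10.  47. -50.] [ 12.  54. -40.]
w0 -40 90 [-10.  47. -40.] [ 12.  52. -35.]
w1 -70 384 [ -8.  47. -70.] [ 12.  57. -60.]
w1 -60 367 [-11.  47. -60.] [ 12.  55. -50.]
w1 -50 294 [-11.  48. -50.] [ 12.  54. -40.]
w1 -40 90 [-10.  48. -40.] [ 12.  53. -36.]
```

Depth in the wrist frame shows the real fingertips end about 36 mm short of the reported TCP, at tool z ≈ −36. That explains the miss: the fingers closed 10 mm above the grip and the dipper is undisturbed. I open partway, go 48 mm deeper and close.

```bash
python3 -m pendant '[[[0.5,0,0,0,0],[0.5,0,0,0,0],[0.5,0,0,0,0],[0.5,0,0,0,0],[0.5,0,0,0,0],[0.5,0.001,0,0.016,0],[0.5,0.002,0,0.032,0],[0.5,0.003,0,0.048,0]]]';python3 -m pendant '[[[0.4,0,0,0,0],[0,0,0,0,0],[0,0,0,0,0],[0,0,0,0,0],[0,0,0,0,0],[0,0,0,0,0],[0,0,0,0,0],[0,0,0,0,0]]]'; python3 st.py; python3 st.py 0 0 0.02|tail -1; python3 st.py -0.2 0 0.02|tail -1
```

```text
t: 18.75
eef_pos: [628.2, 252.8, 106.9]
tcp_rot: [3.141, 0.493, 2.87]
ft_force: [0.3, -0.4, 0.3]
opening: 0.499
t: 19.55
eef_pos: [628.0, 253.3, 109.4]
tcp_rot: [3.14, 0.495, 2.869]
ft_force: [-3.0, 0.6, 5.4]
opening: 0.145
q [ 0.424  0.541  1.809 -0.688  0.498 -0.312] r 677.1 tilt 0.495 az -0.269 x [-0.848  0.237 -0.475] y [0.268 0.963 0.001] z [ 0.458 -0.126 -0.88 ]
shift [-0.009  0.    -0.018]
shift [ 0.16  -0.054 -0.109]
```

The dipper is gripped (opening 0.145 = 13.8 mm, as the grip should be). I pull it out from under the shelf to (505,232) and set it down there, so I can straighten the tool and regrasp it vertically.

```bash
python3 -m pendant '[[[0,-0.003,0,-0.006,0],[0,-0.007,0,-0.013,0],[0,0.01,-0.012,-0.022,0],[0,0.03,-0.027,-0.034,0],[0,0.05,-0.04,-0.045,0],[0,0.065,-0.05,-0.052,0],[0,0.069,-0.053,-0.054,0],[0,0.069,-0.053,-0.054,0]]]'; python3 st.py 0 0 -0.014
python3 - <<'E'
from h import *
c=snap('wrist','w3'); snap('scene','s3'); a=cv2.resize(load('w3')['image'],(400,300)); b=load('s3')['image'][150:450,100:500]
cv2.imwrite('pics/v4.png',np.hstack([a,b]))
np.set_printoptions(suppress=True,precision=1)
for n in('w3','s3'):
  W=cloud(load(n));z=W[...,2]
  m=(z>8)&(z<195)&(abs(W[...,0]-525)<65)&(abs(W[...,1]-230)<50)
  for lo in range(10,195,15):
    k=m&(z>=lo)&(z<lo+15)
    if k.sum(): q=W[k]; print(n,lo,k.sum(),q.mean(0),q.min(0),q.max(0))
E
```

```text
t: 20.35
eef_pos: [530.7, 225.4, 124.3]
tcp_rot: [3.14, 0.495, 2.869]
ft_force: [0.4, -1.0, -0.9]
opening: 0.144
q [ 0.455  0.407  2.028 -0.808  0.45  -0.152] r 576.6 tilt 0.495 az -0.269 x [-0.848  0.237 -0.475] y [0.268 0.963 0.001] z [ 0.458 -0.126 -0.88 ]
shift [ 0.007 -0.     0.012]
w3 10 535 [534.6 223.6  23.2] [502.9 197.5  17. ] [560.3 251.2  25. ]
w3 25 1002 [529.  225.5  32.4] [502.5 197.1  25. ] [562.3 251.3  40. ]
w3 40 1149 [529.6 225.6  47.6] [502.5 197.6  40. ] [561.9 251.3  55. ]
w3 55 937 [532.8 224.4  59.5] [502.4 196.3  55. ] [563.8 251.3  62.8]
w3 85 232 [485.8 238.1  95.9] [482.9 231.7  90.6] [489.2 244.  100. ]
w3 100 307 [487.2 237.7 107.7] [485. 232. 100.] [489.9 243.2 115. ]
w3 115 814 [497.5 234.9 120.6] [484.9 226.9 115. ] [508.1 243.3 129.9]
w3 130 399 [502.5 233.4 139. ] [500.1 225.8 130.1] [507.1 240.  145. ]
w3 145 696 [502.2 233.5 153.3] [496.1 222.3 145. ] [508.5 245.6 160. ]
w3 160 1138 [499.5 234.2 168. ] [487.7 221.5 160. ] [506.9 250.9 175. ]
w3 175 1281 [495.8 235.3 181.7] [480.8 221.3 175. ] [507.4 252.2 190. ]
w3 190 198 [484.2 238.6 192.4] [478.3 227.2 190. ] [493.5 250.1 195. ]
s3 10 71 [531.2 228.9  21.2] [502.9 201.6  14. ] [562.6 252.2  24.9]
s3 25 108 [529.8 231.2  32.7] [501.5 198.   25. ] [562.3 252.1  39.7]
s3 40 122 [530.1 229.8  47.8] [501.6 198.5  40. ] [561.9 252.2  55. ]
s3 55 82 [532.  227.5  59.3] [500.6 196.6  55.1] [565.7 251.4  69.8]
s3 70 8 [504.9 237.2  78.7] [501.8 235.5  71.8] [507.9 238.9  83.9]
s3 85 24 [491.1 237.5  94.8] [482.6 233.5  85.2] [506.4 242.4  99.9]
s3 100 22 [491.7 237.5 108.1] [483.3 227.3 100.3] [511.2 243.9 114.9]
s3 115 42 [495.9 235.2 119.3] [482.2 228.1 115.3] [507.2 241.9 129.6]
s3 130 24 [502.  234.2 138.3] [497.9 227.6 130.4] [510.9 239.6 144.4]
s3 145 1 [497.2 223.8 156.3] [497.2 223.8 156.3] [497.2 223.8 156.3]
s3 160 1 [492.8 223.3 163.3] [492.8 223.3 163.3] [492.8 223.3 163.3]
```

View pics/v4.png

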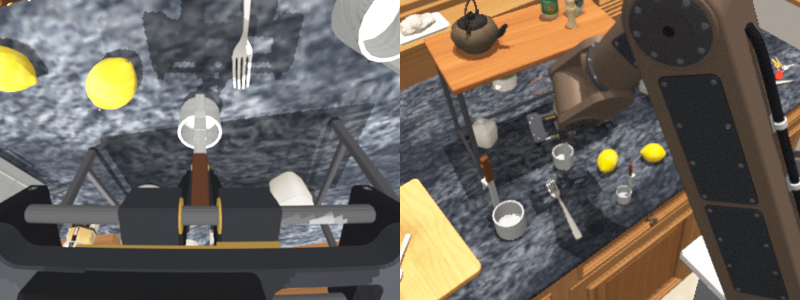

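The dipper is out, upright and about 16 mm off the worktop, clear of the fork and lemons. I set it down, open and retreat.

```bash
python3 -m pendant '[[[0,0.002,0,0.004,0],[0,0.004,0,0.008,0],[0,0.006,0,0.011,0],[0,0.0075,0,0.0132,0],[0,0.0075,0,0.0132,0],[0.5,0.0075,0,0.0132,0],[0.5,0.0075,0,0.0132,0],[0.5,0.0075,0,0.0132,0]]]'; python3 -m pendant '[[[0.5,0,0,0,0],[0.5,0,0,0,0],[0.5,0,0,-0.03,0],[0.5,0,0,-0.07,0],[0.5,0,0,-0.12,0],[0.5,0,0,-0.17,0],[0.5,0,0,-0.22,0],[0.5,0,0,-0.27,0]]]'
python3 - <<'E'
from h import *
s=env.state(); M=R.from_euler('xyz',s['tcp_rot']).as_matrix(); print(s['joints'].round(2)); p=s['eef_pos']
for w in [(380,330,500),(300,400,600),(150,470,680),(0,500,720),(-150,480,750),(-300,400,750),(-400,250,750)]:
    print(w,((M.T@(np.array(w)-p))/1000).round(3))
c=snap('wrist','w4'); W=cloud(load('w4'));z=W[...,2]
m=(z>8)&(z<195)&(abs(W[...,0]-525)<65)&(abs(W[...,1]-230)<50)
for lo in range(10,195,15):
    k=m&(z>=lo)&(z<lo+15)
    if k.sum(): q=W[k]; print(lo,k.sum(),q.mean(0).round(1),q.min(0).round(1),q.max(0).round(1))
E
```

```text
t: 21.25
eef_pos: [530.2, 225.3, 108.2]
tcp_rot: [3.141, 0.494, 2.87]
ft_force: [-0.4, -0.4, -0.5]
opening: 0.339
t: 22.05
eef_pos: [405.4, 259.4, 348.1]
tcp_rot: [3.14, 0.494, 2.869]
ft_force: [-0.3, 0.3, -0.2]
opening: 0.503
[ 0.68  0.02  1.85 -0.47  1.01 -0.42]
(380, 330, 500) [-0.034  0.061 -0.154]
(300, 400, 600) [ 0.003  0.108 -0.288]
(150, 470, 680) [ 0.109  0.135 -0.435]
(0, 500, 720) [ 0.225  0.124 -0.543]
(-150, 480, 750) [ 0.333  0.064 -0.635]
(-300, 400, 750) [ 0.441 -0.053 -0.694]
(-400, 250, 750) [ 0.491 -0.225 -0.721]
10 304 [531.5 224.2  16.9] [502.1 198.1  10. ] [561.9 251.   24.9]
25 295 [529.5 224.5  32.7] [501.7 197.4  25. ] [561.9 250.8  40. ]
40 237 [533.1 224.1  44.8] [502.6 195.7  40. ] [564.4 251.   48. ]
70 39 [485.5 237.6  81.6] [483.7 232.5  77.3] [489.1 243.1  84.8]
85 53 [487.  238.   92.9] [484.8 232.4  85.4] [489.7 243.1  99.8]
100 148 [496.6 234.8 105.6] [485.2 227.6 100.5] [508.3 242.9 114.2]
115 49 [502.  233.  124.3] [500.  226.6 118.5] [504.7 238.7 129.8]
130 80 [502.4 232.9 137.2] [500.3 224.4 130.3] [509.6 239.3 144.8]
145 81 [502.3 233.5 152.7] [499.5 227.1 145.1] [507.  239.2 159.8]
160 95 [502.6 232.9 168. ] [499.7 224.6 160.2] [511.6 239.1 175. ]
175 55 [505.5 231.8 176. ] [501.  225.6 175.1] [511.  238.  177.3]
```

Dipper stands at (505.5,232), upright. Now I swing the arm round behind the robot on a small circle, where pushing out takes the tilt away again.

```bash
python3 - <<'E'
from h import *
s=env.state(); M=R.from_euler('xyz',s['tcp_rot']).as_matrix(); p=s['eef_pos']
for w in [(330,310,520),(220,340,640),(100,350,720),(-20,340,750),(-140,300,760),(-250,230,760),(-350,170,740)]:
    print(w,((M.T@(np.array(w)-p))/1000).round(3))
E
```

```text
(330, 310, 520) [-0.004  0.029 -0.185]
(220, 340, 640) [ 0.039  0.029 -0.345]
(100, 350, 720) [ 0.104  0.008 -0.472]
(-20, 340, 750) [ 0.189 -0.034 -0.553]
(-140, 300, 760) [ 0.276 -0.104 -0.612]
(-250, 230, 760) [ 0.352 -0.201 -0.655]
(-350, 170, 740) [ 0.432 -0.286 -0.677]
```

```bash
python3 -m pendant '[[[0.5,-0.001,0.007,-0.046,0],[0.5,-0.002,0.015,-0.093,0],[0.5,-0.003,0.022,-0.139,0],[0.5,-0.004,0.029,-0.185,0],[0.5,0.007,0.029,-0.225,0],[0.5,0.017,0.029,-0.265,0],[0.5,0.028,0.029,-0.305,0],[0.5,0.039,0.029,-0.345,0]]]'; python3 st.py; python3 -m pendant '[[[0.5,0.022,-0.007,-0.042,0],[0.5,0.043,-0.014,-0.085,0],[0.5,0.065,-0.021,-0.127,0],[0.5,0.093,-0.035,-0.154,0],[0.5,0.122,-0.049,-0.181,0],[0.5,0.15,-0.063,-0.208,0],[0.5,0.179,-0.086,-0.228,0],[0.5,0.208,-0.11,-0.248,0]]]'; python3 st.py
```

```text
t: 22.9
eef_pos: [222.8, 340.2, 632.6]
tcp_rot: [3.14, 0.494, 2.869]
ft_force: [0.4, 0.9, 0.0]
opening: 0.5
q [ 1.186 -0.023  1.195 -0.515  1.867 -0.291] r 406.7 tilt 0.494 az -0.27 x [-0.848  0.237 -0.474] y [0.269 0.963 0.001] z [ 0.457 -0.126 -0.88 ]
t: 23.7
eef_pos: [-96.9, 314.7, 751.0]
tcp_rot: [3.141, 0.495, 2.869]
ft_force: [-0.2, 1.3, 0.4]
opening: 0.502
q [ 2.007  0.15   0.682 -0.683  2.533  0.183] r 329.3 tilt 0.495 az -0.27 x [-0.848  0.237 -0.475] y [0.269 0.963 0.001] z [ 0.458 -0.127 -0.88 ]
```

```bash
python3 -m pendant '[[[0.5,0.029,-0.023,-0.019,0],[0.5,0.054,-0.055,-0.033,0],[0.5,0.08,-0.088,-0.048,0],[0.5,0.105,-0.12,-0.062,0],[0.5,0.132,-0.148,-0.069,0],[0.5,0.158,-0.177,-0.077,0],[0.5,0.185,-0.205,-0.084,0],[0.5,0.185,-0.205,-0.084,0]]]'; python3 st.py -1.6 0.45 0.8
```

```text
t: 24.5
eef_pos: [-349.3, 171.3, 735.0]
tcp_rot: [-3.141, 0.499, 2.874]
ft_force: [-0.2, 0.9, -0.7]
opening: 0.499
q [ 2.613  0.364  0.423 -0.395  2.816  0.965] r 389.1 tilt 0.499 az -0.268 x [-0.847  0.233 -0.478] y [ 0.265  0.964 -0.   ] z [ 0.461 -0.127 -0.878]
shift [ 1.077  0.01  -1.498]
```

```bash
python3 -m pendant '[[[0.5,1.08,0,-1.5,-2.5],[0.5,1.08,0,-1.5,-2.5],[0.5,1.08,0,-1.5,-2.5],[0.5,1.08,0,-1.5,-2.5],[0.5,1.08,0,-1.5,-2.5],[0.5,1.08,0,-1.5,-2.5],[0.5,1.08,0,-1.5,-2.5],[0.5,1.08,0,-1.5,-2.5]]]'; python3 st.py -1.6 0.45 0.8
```

```text
t: 25.3
eef_pos: [-413.5, 193.4, 724.8]
tcp_rot: [-2.72, 0.426, -2.415]
ft_force: [-0.9, -0.0, 0.4]
opening: 0.498
q [ 2.689  0.604  0.049 -1.134  2.928 -0.585] r 456.5 tilt 0.59 az -0.099 x [-0.68  -0.605 -0.413] y [-0.48   0.794 -0.372] z [ 0.554 -0.055 -0.831]
shift [ 0.486  0.828 -1.575]
```

Joint 5 reached its limit there (tool folded in), so the tilt grew instead. I move lower and farther out where joint 5 has room, undoing the turn.

```bash
python3 st.py -0.15 -0.03 -0.22 | tail -1
```

```text
shift [0.211 0.13  0.101]
```

```bash
python3 -m pendant '[[[0.5,0.03,0.02,0.015,0.15],[0.5,0.06,0.04,0.03,0.3],[0.5,0.09,0.06,0.045,0.45],[0.5,0.12,0.08,0.06,0.6],[0.5,0.15,0.1,0.075,0.75],[0.5,0.18,0.12,0.09,0.9],[0.5,0.21,0.13,0.1,1.05],[0.5,0.21,0.13,0.1,1.2]]]'; python3 st.py -1.6 0.45 0.5
```

```text
t: 26.1
eef_pos: [-547.4, 170.8, 529.8]
tcp_rot: [3.12, 0.595, 3.02]
ft_force: [-1.2, 1.5, -0.2]
opening: 0.497
q [ 2.801  0.621  0.575 -0.245  2.51   1.189] r 573.5 tilt 0.595 az -0.082 x [-0.822  0.1   -0.56 ] y [0.109 0.994 0.018] z [ 0.559 -0.046 -0.828]
shift [ 1.081  0.282 -1.329]
```

```bash
python3 -m pendant '[[[0.5,0.025,-0.039,-0.015,0],[0.5,0.05,-0.078,-0.03,0],[0.5,0.075,-0.117,-0.045,0],[0.5,0.1,-0.157,-0.06,0],[0.5,1.08,-0.27,-1.45,-2.5],[0.5,1.08,-0.27,-1.45,-2.5],[0.5,1.08,-0.27,-1.45,-2.5],[0.5,1.08,-0.27,-1.45,-2.5]]]'; python3 st.py -1.6 0.05 0.6
```

```text
t: 26.9
eef_pos: [-615.7, 15.8, 536.9]
tcp_rot: [-2.681, 0.601, -2.498]
ft_force: [1.2, -0.3, 0.4]
opening: 0.502
q [ 3.023  0.902  0.049 -0.132  2.927  0.836] r 615.9 tilt 0.739 az -0.077 x [-0.66  -0.495 -0.565] y [-0.336  0.867 -0.367] z [ 0.672 -0.052 -0.739]
shift [ 0.692  0.361 -1.521]
```

The push direction matters: with the tool leaning inward, an upward push tilts it the wrong way. I go lower and push straight out.

```bash
python3 -m pendant '[[[0.5,0.018,0.012,0.035,0],[0.5,0.036,0.025,0.07,0],[0.5,0.054,0.037,0.105,0],[0.5,0.073,0.05,0.14,0],[0.5,0.091,0.062,0.175,0],[0.5,0.11,0.075,0.21,0],[0.5,0.129,0.088,0.246,0],[0.5,0.129,0.088,0.246,0]]]'; python3 st.py -1.6 0.05 0;python3 st.py -1.6 0.05 -0.5|tail -1
```

```text
t: 27.7
eef_pos: [-562.5, 16.3, 246.1]
tcp_rot: [-2.677, 0.61, -2.5]
ft_force: [-0.2, 0.0, 0.2]
opening: 0.501
q [ 3.014  0.726  1.149 -0.037  2.014  0.947] r 562.7 tilt 0.749 az -0.078 x [-0.657 -0.491 -0.573] y [-0.329  0.87  -0.368] z [ 0.678 -0.053 -0.733]
shift [ 1.026  0.57  -1.088]
shift [ 1.313  0.754 -0.722]
```

```bash
python3 -m pendant '[[[0.5,1.14,0.64,-0.94,-2.5],[0.5,1.14,0.64,-0.94,-2.5],[0.5,1.14,0.64,-0.94,-2.5],[0.5,1.14,0.64,-0.94,-2.5],[0.5,1.14,0.64,-0.94,-2.5],[0.5,1.14,0.64,-0.94,-2.5],[0.5,1.14,0.64,-0.94,-2.5],[0.5,1.14,0.64,-0.94,-2.5]]]'; python3 st.py -1.6 0.05 0;python3 st.py -1.6 0.05 -0.5|tail -1
```

```text
t: 28.5
eef_pos: [-779.1, 22.0, 180.5]
tcp_rot: [-2.452, -0.02, -1.635]
ft_force: [0.2, -0.2, 0.0]
opening: 0.497
q [ 3.033  1.285  0.047 -0.02   2.499 -0.063] r 779.4 tilt 0.69 az -0.089 x [-0.065 -0.998  0.02 ] y [-0.771  0.037 -0.636] z [ 0.634 -0.057 -0.771]
shift [ 0.053  1.235 -1.017]
shift [ 0.043  1.553 -0.631]
```

```bash
python3 -m pendant '[[[0.5,0.05,1.36,-0.86,2.5],[0.5,0.05,1.36,-0.86,2.5],[0.5,0.05,1.36,-0.86,2.5],[0.5,0.05,1.36,-0.86,2.5],[0.5,0.05,1.36,-0.86,2.5],[0.5,0.05,1.36,-0.86,2.5],[0.5,0.05,1.36,-0.86,2.5],[0.5,0.05,1.36,-0.86,2.5]]]'; python3 st.py -1.6 0.05 0;python3 st.py -1.6 0.05 0.2|tail -1
```

```text
t: 29.3
eef_pos: [-829.2, 23.7, 77.1]
tcp_rot: [-2.933, 0.509, -2.777]
ft_force: [-0.9, -0.6, 0.3]
opening: 0.502
q [ 3.044  1.364  0.047 -0.036  2.275  1.147] r 829.5 tilt 0.546 az -0.044 x [-0.816 -0.312 -0.487] y [-0.255  0.95  -0.18 ] z [ 0.519 -0.023 -0.855]
shift [ 1.29   0.456 -0.831]
shift [ 1.193  0.419 -1.002]
```

```bash
python3 -m pendant '[[[0.5,1.24,0.44,-0.92,-2.5],[0.5,1.24,0.44,-0.92,-2.5],[0.5,1.24,0.44,-0.92,-2.5],[0.5,1.24,0.44,-0.92,-2.5],[0.5,1.24,0.44,-0.92,-2.5],[0.5,1.24,0.44,-0.92,-2.5],[0.5,1.24,0.44,-0.92,-2.5],[0.5,1.24,0.44,-0.92,-2.5]]]'; python3 st.py -1.6 0.05 0.2
```

```text
t: 30.1
eef_pos: [-875.2, 22.7, 50.3]
tcp_rot: [-2.759, -0.036, -1.639]
ft_force: [-0.5, 0.1, -0.1]
opening: 0.502
q [ 3.034  1.369  0.047  0.022  2.109 -0.039] r 875.5 tilt 0.384 az -0.158 x [-0.068 -0.997  0.036] y [-0.926  0.05  -0.373] z [ 0.37  -0.059 -0.927]
shift [ 0.067  1.41  -0.781]
```

```bash
python3 -m pendant '[[[0.5,0.07,1.37,-0.87,2.5],[0.5,0.07,1.37,-0.87,2.5],[0.5,0.07,1.37,-0.87,2.5],[0.5,0.07,1.37,-0.87,2.5],[0.5,0.07,1.37,-0.87,2.5],[0.5,0.07,1.37,-0.87,2.5],[0.5,0.07,1.37,-0.87,2.5],[0.5,0.07,1.37,-0.87,2.5]]]'; python3 st.py -1.6 0.05 0.4
```

```text
t: 30.9
eef_pos: [-922.7, 24.7, 63.3]
tcp_rot: [-3.067, 0.19, -2.832]
ft_force: [-0.1, 0.5, 0.6]
opening: 0.498
q [ 3.045  1.339  0.047 -0.006  1.959  1.17 ] r 923.1 tilt 0.204 az -0.067 x [-0.935 -0.299 -0.189] y [-0.291  0.954 -0.073] z [ 0.202 -0.014 -0.979]
shift [ 1.406  0.483 -0.716]
```

```bash
python3 -m pendant '[[[0.5,1.4,0.48,-0.72,-2.5],[0.5,1.4,0.48,-0.72,-2.5],[0.5,1.4,0.48,-0.72,-2.5],[0.5,1.4,0.48,-0.72,-2.5],[0.5,1.4,0.48,-0.72,-2.5],[0.5,1.4,0.48,-0.72,-2.5],[0.5,1.4,0.48,-0.72,-2.5],[0.5,1.4,0.48,-0.72,-2.5]]]'; python3 st.py -1.6 0.05 0.4
```

```text
t: 31.7
eef_pos: [-972.7, 23.3, 91.6]
tcp_rot: [-3.121, -0.051, -1.635]
ft_force: [0.4, -0.4, -1.0]
opening: 0.5
q [ 3.034  1.304  0.047  0.052  1.813 -0.033] r 973.0 tilt 0.056 az -1.249 x [-0.064 -0.997  0.051] y [-0.998  0.063 -0.021] z [ 0.018 -0.053 -0.998]
shift [ 0.073  1.591 -0.43 ]
```

Tool is vertical again (tilt 0.056). I return to the dipper over the left side at mid height, turning toward the grasp yaw on the way.

```bash
python3 -m pendant '[[[0.5,-0.015,-0.041,-0.025,0.05],[0.5,-0.03,-0.082,-0.05,0.1],[0.5,-0.045,-0.122,-0.075,0.15],[0.5,-0.06,-0.163,-0.1,0.2],[0.5,-0.075,-0.204,-0.125,0.25],[0.5,-0.09,-0.244,-0.15,0.3],[0.5,-0.105,-0.285,-0.175,0.35],[0.5,-0.12,-0.325,-0.2,0.4]]]'; python3 st.py; python3 - <<'E'
from h import *
s=env.state(); M=R.from_euler('xyz',s['tcp_rot']).as_matrix(); p=s['eef_pos']
for w in [(-300,250,500),(-160,320,500),(0,350,500),(150,350,500),(300,320,450),(420,260,380)]:
    print(w,((M.T@(np.array(w)-p))/1000).round(3))
E
```

```text
t: 32.5
eef_pos: [-687.0, 117.0, 267.2]
tcp_rot: [-3.106, -0.039, -2.043]
ft_force: [-0.1, 1.4, 1.2]
opening: 0.497
q [2.858 0.549 1.219 0.046 1.401 0.179] r 696.9 tilt 0.053 az -1.304 x [-0.454 -0.89   0.039] y [-0.891  0.453 -0.036] z [ 0.014 -0.051 -0.999]
(-300, 250, 500) [-0.285 -0.293 -0.234]
(-160, 320, 500) [-0.411 -0.386 -0.236]
(0, 350, 500) [-0.51  -0.515 -0.235]
(150, 350, 500) [-0.578 -0.648 -0.233]
(300, 320, 450) [-0.622 -0.794 -0.179]
(420, 260, 380) [-0.626 -0.925 -0.104]
```

```bash
python3 -m pendant '[[[0.5,-0.031,-0.033,-0.026,0.05],[0.5,-0.062,-0.066,-0.052,0.1],[0.5,-0.094,-0.098,-0.078,0.15],[0.5,-0.125,-0.131,-0.104,0.2],[0.5,-0.157,-0.164,-0.13,0.25],[0.5,-0.188,-0.197,-0.156,0.3],[0.5,-0.22,-0.23,-0.182,0.35],[0.5,-0.251,-0.262,-0.209,0.4]]]'; python3 st.py; python3 - <<'E'
from h import *
s=env.state(); M=R.from_euler('xyz',[s['tcp_rot'][0],s['tcp_rot'][1],s['tcp_rot'][2]]).as_matrix(); p=np.array([-300,250,500.]); print(s['eef_pos'])
for w in [(-160,320,500),(0,350,500),(150,350,500),(300,320,450),(420,260,380)]:
    print(w,((M.T@(np.array(w)-p))/1000).round(3))
E
```

```text
t: 33.3
eef_pos: [-357.7, 227.2, 466.3]
tcp_rot: [-3.094, -0.021, -2.442]
ft_force: [-0.9, 0.9, 0.4]
opening: 0.501
q [2.4   0.03  1.46  0.027 1.696 0.132] r 423.8 tilt 0.052 az -1.279 x [-0.765 -0.644  0.021] y [-0.644  0.764 -0.048] z [ 0.015 -0.05  -0.999]
[-357.69768075  227.21935814  466.32900391]
(-160, 320, 500) [-0.152 -0.037 -0.001]
(0, 350, 500) [-0.294 -0.117 -0.   ]
(150, 350, 500) [-0.409 -0.213  0.002]
(300, 320, 450) [-0.505 -0.33   0.055]
(420, 260, 380) [-0.56 -0.45  0.13]
```

```bash
python3 -m pendant '[[[0.5,-0.05,-0.012,0,0.05],[0.5,-0.1,-0.025,0,0.1],[0.5,-0.152,-0.037,0,0.15],[0.5,-0.2,-0.063,0,0.2],[0.5,-0.247,-0.09,0,0.25],[0.5,-0.294,-0.117,0,0.3],[0.5,-0.333,-0.149,0,0.35],[0.5,-0.371,-0.181,0,0.4]]]'; python3 st.py; python3 - <<'E'
from h import *
s=env.state(); M=R.from_euler('xyz',s['tcp_rot']).as_matrix(); p=np.array([100,350,500.]); print(s['eef_pos'])
z=M[:,2]; tgt=np.array([505.5,232,158])+55*z
for w in [(200,345,480),(300,315,420),(410,270,350),tgt-[0,0,-130],tgt]:
    print(np.round(w),((M.T@(np.array(w)-p))/1000).round(3))
E
```

```text
t: 34.1
eef_pos: [23.6, 327.1, 466.5]
tcp_rot: [-3.089, 0.003, -2.842]
ft_force: [-0.3, 2.0, -0.7]
opening: 0.501
q [ 1.325 -0.132  1.61  -0.03   1.706 -0.548] r 328.0 tilt 0.053 az -1.206 x [-0.956 -0.295 -0.003] y [-0.294  0.954 -0.052] z [ 0.019 -0.049 -0.999]
[ 23.56633014 327.1226695  466.54030413]
[200 345 480] [-0.094 -0.033  0.022]
[300 315 420] [-0.181 -0.088  0.085]
[410 270 350] [-0.272 -0.16   0.16 ]
[507. 229. 233.] [-0.352 -0.221  0.28 ]
[507. 229. 103.] [-0.351 -0.214  0.41 ]
```

```bash
python3 -m pendant '[[[0.6,-0.047,-0.016,0.01,0.1],[0.6,-0.094,-0.033,0.02,0.2],[0.6,-0.138,-0.06,0.05,0.3],[0.6,-0.181,-0.088,0.08,0.4],[0.6,-0.226,-0.124,0.11,0.5],[0.6,-0.272,-0.16,0.14,0.59],[0.6,-0.272,-0.16,0.14,0.59],[0.6,-0.272,-0.16,0.14,0.59]]]'; python3 st.py; python3 - <<'E'
from h import *
snap('wrist','w5'); W=cloud(load('w5'));z=W[...,2]
m=(z>8)&(z<195)&(abs(W[...,0]-525)<65)&(abs(W[...,1]-230)<50)
for lo in range(10,195,15):
    k=m&(z>=lo)&(z<lo+15)
    if k.sum(): q=W[k]; print(lo,k.sum(),q.mean(0).round(1),q.min(0).round(1),q.max(0).round(1))
s=env.state(); M=R.from_euler('xyz',s['tcp_rot']).as_matrix(); p=s['eef_pos']
z=M[:,2]; tgt=np.array([505.5,232,150])+55*z
for w in [tgt-80*z,tgt]:
    print(np.round(w),((M.T@(np.array(w)-p))/1000).round(3))
E
```

```text
t: 34.9
eef_pos: [334.6, 246.3, 333.0]
tcp_rot: [-3.094, 0.032, 2.849]
ft_force: [-0.3, -1.0, -0.4]
opening: 0.601
q [ 0.517  0.049  1.771 -0.057  1.335 -0.747] r 415.5 tilt 0.057 az -1.27 x [-0.957  0.288 -0.032] y [ 0.289  0.956 -0.047] z [ 0.017 -0.054 -0.998]
10 223 [530.1 223.6  17.1] [501.2 198.8  10. ] [559.9 251.2  24.9]
25 215 [529.9 223.6  32.6] [501.2 197.3  25.1] [559.4 251.4  40. ]
40 199 [533.2 223.   44.7] [501.4 196.1  40. ] [561.6 251.2  53.7]
55 6 [502.9 226.8  63.5] [502.1 226.3  56.9] [503.8 227.2  69.8]
70 32 [484.5 238.2  81. ] [482.  232.8  77.4] [486.9 243.6  84.4]
85 41 [485.9 237.5  92.4] [484.2 232.2  85.5] [488.5 243.2  99.9]
100 145 [495.9 234.9 104.9] [484.2 226.7 101.5] [506.1 243.3 113.1]
115 46 [501.3 232.8 124. ] [499.7 226.8 118.5] [504.6 239.2 130. ]
130 54 [501.6 233.4 136.2] [499.5 226.4 130. ] [506.1 239.7 142.5]
[505. 233. 175.] [-0.163  0.044  0.163]
[506. 229.  95.] [-0.163  0.044  0.243]
```

```bash
python3 -m pendant '[[[0.6,-0.04,0.011,0.02,0],[0.6,-0.08,0.022,0.04,0],[0.6,-0.12,0.033,0.07,0],[0.6,-0.15,0.041,0.1,0],[0.6,-0.163,0.044,0.13,0],[0.6,-0.163,0.044,0.14,0],[0.6,-0.163,0.044,0.14,0],[0.6,-0.163,0.044,0.14,0]]]'; python3 - <<'E'
from h import *
s=env.state(); M=R.from_euler('xyz',s['tcp_rot']).as_matrix(); p=s['eef_pos']
z=M[:,2]; tgt=np.array([505.3,232.2,151])+55*z; print(s['joints'].round(3))
print(tgt.round(),((M.T@(tgt-p))/1000).round(4))
E
```

```text
t: 35.75
eef_pos: [501.8, 237.8, 198.7]
tcp_rot: [-3.097, 0.034, 2.855]
ft_force: [0.1, 0.4, -0.5]
opening: 0.599
[ 0.354  0.374  1.703 -0.064  1.064 -0.898]
[506. 229.  96.] [-0.0033 -0.0022  0.103 ]
```

```bash
python3 -m pendant '[[[0.6,-0.003,-0.002,0.03,0],[0.5,-0.003,-0.002,0.06,0],[0.5,-0.003,-0.002,0.09,0],[0.4,-0.003,-0.002,0.103,0],[0,-0.003,-0.002,0.103,0],[0,-0.003,-0.002,0.103,0],[0,-0.003,-0.002,0.103,0],[0,-0.003,-0.002,0.103,0]]]'; python3 -m pendant '[[[0,0,0,0,0],[0,0,0,0,0],[0,0,0,0,0],[0,0,0,0,0],[0,0,0,-0.02,0],[0,0,0,-0.06,0],[0,0,0,-0.1,0],[0,0,0,-0.14,0]]]'; python3 st.py
```

```text
t: 36.55
eef_pos: [506.8, 229.4, 95.2]
tcp_rot: [-3.098, 0.034, 2.854]
ft_force: [-1.6, 4.9, 8.1]
opening: 0.158
t: 37.35
eef_pos: [503.3, 236.2, 235.7]
tcp_rot: [-3.096, 0.032, 2.854]
ft_force: [0.1, 1.0, -1.2]
opening: 0.144
q [ 0.351  0.342  1.649 -0.061  1.153 -0.907] r 556.0 tilt 0.055 az -1.25 x [-0.958  0.284 -0.032] y [ 0.285  0.957 -0.045] z [ 0.018 -0.053 -0.998]
```

Regrasped vertically (13.7 mm) and lifted. I carry it across to the front of the bin, clear of the shelf corner, and turn it to the bin's yaw.

```bash
python3 -m pendant '[[[0,0.008,-0.038,-0.007,-0.06],[0,0.015,-0.076,-0.014,-0.12],[0,0.022,-0.114,-0.021,-0.18],[0,0.03,-0.152,-0.028,-0.24],[0,0.018,-0.192,-0.026,-0.3],[0,0.006,-0.232,-0.023,-0.37],[0,-0.006,-0.272,-0.021,-0.44],[0,-0.017,-0.312,-0.019,-0.51]]]'; python3 st.py; python3 - <<'E'
from h import *
# bin rim fit from start views
for n in('scene0','top0'):
    W=cloud(load(n)); z=W[...,2]
    c0=np.array([572,-245.]); 
    for it in range(2):
        a=.221; e=np.array([np.cos(a),np.sin(a)]); f=np.array([-e[1],e[0]])
        d=W[...,:2]-c0; X=d@e; Y=d@f
        m=(abs(z-140)<4)&(abs(X+82.5)<7)&(abs(Y)<70)
        k=np.polyfit(Y[m],X[m],1); print(n,'front',m.sum(),k.round(4),np.std(X[m]).round(1), 'zmean',z[m].mean().round(1))
        for sgn in(-1,1):
            m=(abs(z-140)<4)&(abs(Y-sgn*87.5)<7)&(abs(X+20)<50); k=np.polyfit(X[m],Y[m],1); print(' side',sgn,m.sum(),k.round(3))
        break
snap('wrist','w6'); snap('scene','s6')
E
```

```text
t: 38.15
eef_pos: [430.3, -68.0, 268.0]
tcp_rot: [-3.086, 0.006, -2.917]
ft_force: [-0.3, 0.3, -1.9]
opening: 0.146
q [-0.276  0.109  1.877 -0.051  1.124 -2.049] r 435.6 tilt 0.056 az -1.237 x [-0.975 -0.223 -0.006] y [-0.222  0.973 -0.056] z [ 0.018 -0.053 -0.998]
scene0 front 60 [ 2.90000e-03 -8.14354e+01] 1.8 zmean 139.1
 side -1 46 [ 5.0000e-03 -8.4655e+01]
 side 1 57 [1.9000e-02 9.0356e+01]
top0 front 83 [-8.30000e-03 -8.21904e+01] 1.5 zmean 139.8
 side -1 62 [ -0.    -88.167]
 side 1 51 [-2.000e-03  8.632e+01]
```

```bash
python3 - <<'E'
from h import *
c=load('w6'); M=R.from_euler('xyz',c['rot']).as_matrix(); W=cloud(c); print(c['eef'],c['rot'])
a=.2246; e=np.array([np.cos(a),np.sin(a)]); f=np.array([-e[1],e[0]])
d=W[...,:2]-c['eef'][:2]; X=d@e; Y=d@f; Z=W[...,2]-c['eef'][2]
m=(abs(X-10)<70)&(abs(Y)<40)&(Z<70)&(Z>-110)
for lo in range(-110,70,12):
    k=m&(Z>=lo)&(Z<lo+12)
    if k.sum(): print(lo,k.sum(),'X',X[k].min().round(1),np.median(X[k]).round(1),X[k].max().round(1),'Y',Y[k].min().round(1),np.median(Y[k]).round(1),Y[k].max().round(1))
e=np.array([.9757,.2192]); f=np.array([-.2192,.9757]); d=W[...,:2]-np.array([572,-245.]); X=d@e;Y=d@f;z=W[...,2]
m=(abs(z-140)<6)&(abs(X+82.5)<10)&(abs(Y)<70); print(m.sum()); 
if m.sum()>10: print('front',np.polyfit(Y[m],X[m],1).round(3))
im=c['image']; s=load('s6')['image']
cv2.imwrite('pics/v5.png',np.hstack([cv2.resize(im,(400,300)),s[120:420,240:640]]))
E
```

```text
[430.27827484 -67.95252614 268.00518625] [-3.08563581  0.00612015 -2.91700986]
-98 452 X 1.8 29.6 48.2 Y -30.0 6.9 20.3
-86 334 X 2.0 24.6 41.4 Y -29.4 -18.1 21.7
-74 198 X 2.3 8.5 36.7 Y -29.0 5.7 23.2
-62 340 X 2.6 11.1 36.8 Y -29.5 13.7 24.8
-50 204 X 2.7 13.1 36.4 Y -30.1 -23.0 23.7
-26 54 X -24.4 -23.8 -22.0 Y -6.6 -1.1 5.0
-14 133 X -23.7 -21.6 -20.2 Y -6.2 -0.2 5.4
-2 579 X -21.7 -13.7 -2.1 Y -5.9 1.0 6.6
10 177 X -21.6 -3.7 -2.2 Y -5.1 -0.2 6.8
22 173 X -6.1 -5.3 -2.3 Y -5.2 1.9 9.0
34 395 X -12.9 -5.3 -1.8 Y -9.0 2.8 15.3
46 604 X -13.3 -5.5 -2.0 Y -10.9 3.3 18.0
58 841 X -13.1 -8.7 -1.2 Y -11.9 4.2 19.9
705
front [-5.0000e-03 -8.1056e+01]
```

View pics/v5.png

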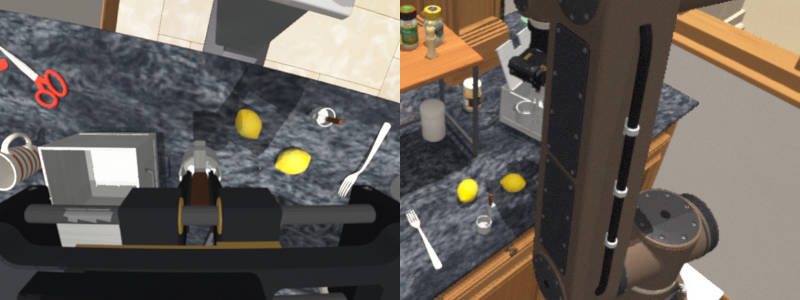

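The lid is still open and the dipper hangs straight in the jaws. I move over the rim; target TCP is (502.5,−259.3).

```bash
python3 -m pendant '[[[0,-0.005,-0.035,0.003,0],[0,-0.01,-0.075,0.006,0],[0,-0.016,-0.115,0.01,0],[0,-0.022,-0.155,0.013,0],[0,-0.026,-0.185,0.016,0],[0,-0.028,-0.202,0.017,0],[0,-0.028,-0.202,0.017,0],[0,-0.028,-0.202,0.017,0]]]'; python3 - <<'E'
from h import *
s=env.state(); M=R.from_euler('xyz',s['tcp_rot']).as_matrix(); p=s['eef_pos']; print(s['joints'].round(2))
for z in(262,200,165,137): print(((M.T@(np.array([502.5,-259.3,z])-p))/1000).round(4))
snap('wrist','w7'); c=load('w7'); W=cloud(c); M=R.from_euler('xyz',c['rot']).as_matrix()
e=np.array([.9757,.2192]); f=np.array([-.2192,.9757]); d=W[...,:2]-np.array([492.3,-261.8]); X=d@e;Y=d@f;z=W[...,2]
m=(abs(z-140)<5)&(abs(X)<10)&(abs(Y)<80); print('rim',m.sum(),np.polyfit(Y[m],X[m],1).round(3),z[m].mean())
Z=z-p[2]; k=(abs(Y)<12)&(X<-5)&(X>-30)&(Z>-28)&(Z<6); print('hook X',np.percentile(X[k],[5,50]).round(1),'Y',Y[k].min().round(1),Y[k].max().round(1))
k=(abs(Y)<15)&(X<15)&(X>-5)&(Z>15)&(Z<32); print('grip X',np.percentile(X[k],[5,50]).round(1),'Y',Y[k].min().round(1),Y[k].max().round(1))
for sg in(-1,1):
    m=(abs(z-140)<5)&(abs(Y-sg*87.5)<8)&(X>15)&(X<90); print(sg,m.sum(),np.median(Y[m]) if m.sum() else None)
E
```

```text
t: 39.05
eef_pos: [502.3, -256.9, 261.7]
tcp_rot: [-3.087, 0.005, -2.92]
ft_force: [0.5, 0.7, -0.9]
opening: 0.143
[-0.57  0.31  1.62 -0.04  1.16 -2.35]
[ 0.0003 -0.0024 -0.0002]
[0.0006 0.001  0.0617]
[0.0008 0.0029 0.0967]
[0.0009 0.0044 0.1246]
rim 935 [-0.004  0.609] 140.21708227402348
hook X [-13.3 -10.7] Y -3.9 8.3
grip X [5.  5.8] Y -2.5 11.0
-1 394 -88.61176882585053
1 396 84.99590298626524
```

```bash
python3 -m pendant '[[[0,0,-0.003,0.01,0],[0,0,-0.002,0.03,0],[0,0.001,0,0.055,0],[0,0.001,0.001,0.08,0],[0,0.001,0.002,0.1,0],[0,0.001,0.003,0.115,0],[0,0.001,0.0035,0.1245,0],[0,0.001,0.0035,0.1245,0]]]'; python3 - <<'E'
from h import *
s=env.state(); print(s['ft_force'],s['moment']); snap('wrist','w8'); c=load('w8'); W=cloud(c); p=s['eef_pos']
e=np.array([.9757,.2192]); f=np.array([-.2192,.9757]); d=W[...,:2]-np.array([492.3,-261.8]); X=d@e;Y=d@f;z=W[...,2]; Z=z-p[2]
k=(abs(Y)<12)&(X<-3)&(X>-30)&(Z>-28)&(Z<6); print('hook',k.sum(),'X',np.percentile(X[k],[5,50,95]).round(1),'Y',Y[k].min().round(1),Y[k].max().round(1),'z',z[k].min(),z[k].max())
k=(abs(Y)<15)&(X<15)&(X>-5)&(Z>15)&(Z<32); print('grip X',np.percentile(X[k],[5,50]).round(1),'Y',Y[k].min().round(1),Y[k].max().round(1))
im=c['image']; cv2.imwrite('pics/v6.png',cv2.resize(im[120:400,180:460],None,fx=2.1,fy=2.1,interpolation=cv2.INTER_CUBIC))
E
```

```text
t: 39.9
eef_pos: [502.7, -260.6, 136.3]
tcp_rot: [-3.087, 0.004, -2.919]
ft_force: [0.5, -1.1, -1.8]
opening: 0.147
[ 0.52257014 -1.09187983 -1.78140443] [ 0.20951793 -0.09964113 -0.01805831]
hook 254 X [-13.8 -11.2 -10.5] Y -7.6 5.1 z 118.28932524261924 141.3848826855317
grip X [4.7 5.3] Y -6.3 7.2
```

View pics/v6.png

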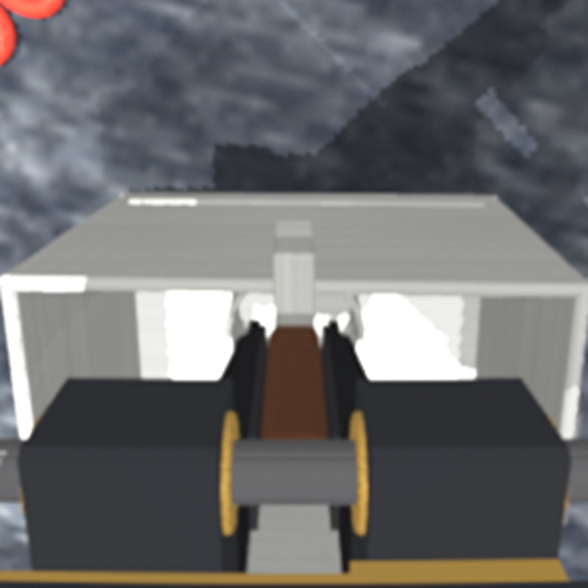

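The hook straddles the rim with its tip outside, centred at px 294 between the rim ends at 10 and 580. I lower the last 2 mm, open and rise.

```bash
python3 -m pendant '[[[0,0,0,0.001,0],[0,0,0,0.002,0],[0,0,0,0.002,0],[0.4,0,0,0.002,0],[0.4,0,0,0.002,0],[0.4,0,0,0.002,0],[0.4,0,0,0.002,0],[0.4,0,0,0.002,0]]]'; python3 -m pendant '[[[0.4,0,0,0,0],[0.4,0,0,-0.02,0],[0.4,0,-0.001,-0.05,0],[0.4,0,-0.003,-0.09,0],[0.4,0,-0.005,-0.13,0],[0.4,0,-0.007,-0.17,0],[0.4,0,-0.007,-0.17,0],[0.4,0,-0.007,-0.17,0]]]'; python3 st.py; python3 - <<'E'
from h import *
s=env.state(); snap('wrist','w9'); c=load('w9'); W=cloud(c)
e=np.array([.9757,.2192]); f=np.array([-.2192,.9757]); d=W[...,:2]-np.array([492.3,-261.8]); X=d@e;Y=d@f;z=W[...,2]
k0=(abs(Y)<40)&(X<75)&(X>-30)&(z>20)&(z<240)
for lo in range(20,240,15):
    k=k0&(z>=lo)&(z<lo+15)
    if k.sum(): print(lo,k.sum(),'X',np.percentile(X[k],[2,50,98]).round(1),'Y',np.percentile(Y[k],[2,50,98]).round(1))
# lid
k=(X>135)&(X<260)&(abs(Y)<100)&(z>150)&(z<300); print('lid',k.sum(), np.polyfit(z[k],X[k],1) if k.sum()>50 else '')
E
```

```text
t: 40.75
eef_pos: [503.0, -261.4, 135.2]
tcp_rot: [-3.086, 0.005, -2.92]
ft_force: [0.9, -0.1, 0.5]
opening: 0.396
t: 41.55
eef_pos: [501.6, -259.1, 305.5]
tcp_rot: [-3.085, 0.006, -2.92]
ft_force: [-0.3, -0.3, -0.2]
opening: 0.403
q [-0.575  0.281  1.552 -0.037  1.264 -2.357] r 564.6 tilt 0.056 az -1.242 x [-0.976 -0.22  -0.006] y [-0.219  0.974 -0.056] z [ 0.018 -0.053 -0.998]
20 63 X [-2.4 -2.  -1. ] Y [-37.9   1.6  37.9]
35 530 X [-1.5 35.2 57.3] Y [-32.3  16.5  32. ]
50 195 X [-1.5 20.9 60.9] Y [-36.4  16.7  37.3]
65 229 X [-1.4 44.1 63.2] Y [-34.4  16.6  36.1]
80 331 X [-1.5 30.5 65. ] Y [-35.1   8.7  37. ]
95 111 X [-1.6 -1.2 -0.8] Y [-37.8   8.1  38.6]
110 162 X [-10.6  -1.3  -0.8] Y [-38.1   0.5  38.6]
125 225 X [-8.2 -1.2  3.5] Y [-38.1  -2.7  38.5]
140 413 X [-6.6  1.4 11.5] Y [-37.1  -1.2  37. ]
155 38 X [ 7.4  9.1 12.6] Y [-2.5  3.7 10.6]
170 58 X [ 8.2 10.1 13.8] Y [-2.2  4.1 11.3]
185 66 X [ 8.9 10.4 14.2] Y [-1.4  5.  12. ]
200 147 X [ 9.7 12.7 20.7] Y [ 0.1  7.  14.3]
215 61 X [11.3 16.  20. ] Y [ 1.8  7.1 12.3]
lid 3775 [ 0.45832345 65.51708284]
```

The dipper hangs on the rim but reads a slight sideways lean. I check whether it is still settling while moving up and over behind the lid, with the fingers opening to straddle the notch.

```bash
python3 -m pendant '[[[0.7,0,-0.001,-0.02,0],[0.7,0,-0.003,-0.045,0],[0.7,-0.02,-0.004,-0.06,0],[0.7,-0.02,-0.004,-0.06,0],[0.7,-0.02,-0.004,-0.06,0],[0.7,-0.02,-0.004,-0.06,0],[0.7,-0.02,-0.004,-0.06,0],[0.7,-0.02,-0.004,-0.06,0]]]'; cat > dip.py <<'E'
from h import *
import sys
f0=sys.argv[1]; snap('wrist',f0)
for n in (f0,):
    W=cloud(load(n)); e=np.array([.9757,.2192]); f=np.array([-.2192,.9757]); d=W[...,:2]-np.array([492.3,-261.8]); X=d@e;Y=d@f;z=W[...,2]
    for a,b,lab in((75,100,''),(112,138,'hook'),(150,165,''),(165,180,''),(180,195,''),(195,210,''),(210,225,'')):
        k=(abs(Y)<25)&(X<35)&(X>-30)&(z>=a)&(z<b)
        if lab=='hook': k&=(X<-5)
        elif a>140: k&=(X>3)
        else: k&=(X>3)&(X<14)
        if k.sum(): print(n,a,lab,k.sum(),'X',np.percentile(X[k],[5,50,95]).round(1),'Y',np.percentile(Y[k],[3,50,97]).round(1))
    for sg in(-1,1):
        m=(abs(z-140)<4)&(abs(Y-sg*87.5)<8)&(X>10)&(X<100); print('side',sg,m.sum(),np.median(Y[m]).round(1))
E
python3 dip.py w10
```

```text
t: 42.4
eef_pos: [520.6, -255.6, 365.0]
tcp_rot: [-3.087, 0.005, -2.92]
ft_force: [-0.5, -0.7, 0.6]
opening: 0.699
w10 75  33 X [10.9 12.1 13.6] Y [ 5.3 12.5 21.2]
w10 112 hook 39 X [-10.8  -8.   -5.8] Y [-12.8  -6.8  -1.8]
w10 150  12 X [ 7.4  8.6 11.5] Y [-2.9  3.4  8.4]
w10 165  34 X [ 7.9  9.7 14.2] Y [-3.1  3.  10.1]
w10 180  31 X [ 8.7 10.3 13. ] Y [-1.3  4.4 10.2]
w10 195  42 X [ 9.3 11.1 15.7] Y [-0.9  5.3 13.3]
w10 210  120 X [10.7 15.7 20.4] Y [ 1.3  7.2 13.6]
side -1 281 -88.8
side 1 288 85.2
```

```bash
python3 - <<'E'
from h import *
c=load('w10'); W=cloud(c); e=np.array([.9757,.2192]); f=np.array([-.2192,.9757]); d=W[...,:2]-np.array([492.3,-261.8])-(-1.8)*f; X=d@e;Y=d@f;z=W[...,2]
k=(z>65)&(z<100)&(X>8)&(X<80)&(abs(Y)<50); P=np.c_[X[k],Y[k],z[k]]; print(len(P))
hi=P[P[:,2]>76]; print(cv2.minEnclosingCircle(hi[:,:2].astype(np.float32)), np.percentile(P[:,2],[5,50,95]))
A=np.c_[hi[:,:2],np.ones(len(hi))]; print('rim plane',np.linalg.lstsq(A,hi[:,2],rcond=None)[0].round(3))
im=c['image']; cv2.imwrite('pics/v7.png',cv2.resize(im[150:330,220:420],None,fx=3,fy=3,interpolation=cv2.INTER_CUBIC))
E
```

```text
367
((38.38800811767578, 11.499951362609863), 28.162288665771484) [67.33364193 81.53060184 85.92776095]
rim plane [-4.7000e-02 -6.0000e-02  8.5219e+01]
```

View pics/v7.png

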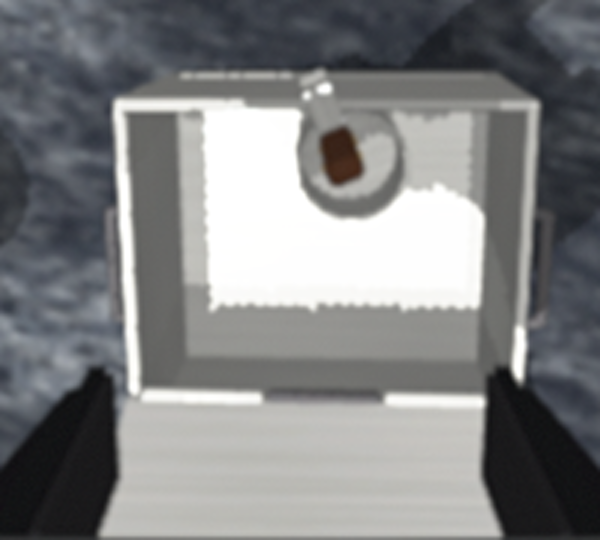

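The picture shows the dipper on the rim but yawed about 0.3 rad: hook at (318,85), grip at (342,155), bin middle at 327. That would leave only a few millimetres in the notch. I regrip it with the jaws along the bin's x, so the pads square up the 14 mm faces, then recentre.

```bash
python3 -m pendant '[[[0.5,0.003,0.003,0.015,0.15],[0.5,0.006,0.006,0.03,0.3],[0.5,0.01,0.009,0.05,0.45],[0.5,0.014,0.012,0.07,0.6],[0.5,0.0166,0.0147,0.09,0.75],[0.5,0.0166,0.0147,0.105,0.9],[0.5,0.0166,0.0147,0.114,1.05],[0.5,0.0166,0.0147,0.114,1.2]]]'; python3 - <<'E'
from h import *
s=env.state(); M=R.from_euler('xyz',s['tcp_rot']).as_matrix(); p=s['eef_pos']; print(s['joints'].round(2),M.round(3).tolist())
z=M[:,2]; t=np.array([504.4,-254.2,190])+55*z
print((M.T@(t-p)).round(1), 'yaw of tool x vs bin f', np.arctan2(M[1,0],M[0,0])-(.221+np.pi/2))
E
```

```text
t: 43.25
eef_pos: [502.9, -250.7, 249.3]
tcp_rot: [-3.126, 0.052, 2.157]
ft_force: [-0.8, 0.7, 0.9]
opening: 0.499
[-0.56  0.32  1.65 -0.04  1.14 -1.13] [[-0.553, 0.833, 0.015], [0.832, 0.553, -0.052], [-0.051, -0.016, -0.999]]
[ -0.7   0.3 114.4] yaw of tool x vs bin f 0.36529021573171594
```

```bash
python3 -m pendant '[[[0.5,0,0,0.01,0.13],[0.5,0,0,0.03,0.26],[0.5,0,0,0.06,0.365],[0.4,0,0,0.09,0.365],[0.3,0,0,0.11,0.365],[0,0,0,0.114,0.365],[0,0,0,0.114,0.365],[0,0,0,0.114,0.365]]]'; python3 -m pendant '[[[0,0,0,0,0],[0,0,0,0,0],[0,0,0,0,0],[0,0,0,0,0],[0,0,0,0,0],[0,0,0,0,0],[0,0,0,-0.002,0],[0,0,0,-0.004,0]]]'; python3 st.py; python3 - <<'E'
from h import *
s=env.state(); M=R.from_euler('xyz',s['tcp_rot']).as_matrix(); print(s['joints'].round(2))
e=np.array([.9757,.2192,0]); f=np.array([-.2192,.9757,0]); print('e',(M.T@e).round(3),'f',(M.T@f).round(3))
E
sed -i 's/snap(.wrist.,f0)/snap("wrist",f0)/' dip.py; python3 dip.py w11
```

```text
t: 44.05
eef_pos: [505.8, -257.2, 138.0]
tcp_rot: [3.136, 0.056, 1.798]
ft_force: [-1.6, -0.2, -0.1]
opening: 0.136
t: 44.85
eef_pos: [505.2, -256.5, 140.8]
tcp_rot: [3.137, 0.055, 1.798]
ft_force: [-0.2, -0.5, -1.2]
opening: 0.102
q [-0.567  0.436  1.778 -0.045  0.886 -0.766] r 566.6 tilt 0.055 az -1.263 x [-0.225  0.973 -0.055] y [0.974 0.225 0.004] z [ 0.017 -0.052 -0.998]
[-0.57  0.44  1.78 -0.05  0.89 -0.77]
e [-0.006  1.     0.005] f [ 0.999  0.006 -0.055]
w11 75  83 X [ 3.1  3.3 13.3] Y [-18.7   1.3  22.9]
w11 112 hook 48 X [-9.4 -7.7 -5.5] Y [-2.5  4.3  5.7]
w11 150  70 X [ 9.9 13.7 17.5] Y [5.9 7.5 9. ]
w11 165  221 X [ 6.  13.1 20.5] Y [ 7.1  9.7 16.8]
w11 180  487 X [ 4.6 13.6 23.2] Y [ 8.5 14.9 17.7]
w11 195  720 X [ 4.3 14.8 25.1] Y [10.  16.4 18.4]
w11 210  797 X [ 4.9 13.4 21.6] Y [ 8.7 13.  19.1]
side -1 199 -87.5
side 1 1373 85.7
```

Now gripped at 9.7 mm across, so it's square; hook and grip are within 1–3 mm of the bin middle. I shift −3 mm in x and −1.5 mm in y, lower, release and rise.

```bash
python3 -m pendant '[[[0,-0.001,-0.002,0,0],[0,-0.0015,-0.003,0,0],[0,-0.0015,-0.003,0.002,0],[0,-0.0015,-0.003,0.0035,0],[0,-0.0015,-0.003,0.0045,0],[0,-0.0015,-0.003,0.0045,0],[0.3,-0.0015,-0.003,0.0045,0],[0.3,-0.0015,-0.003,0.0045,0]]]'; python3 -m pendant '[[[0.4,0,0,0,0],[0.4,0,0,0,0],[0.4,0,0,-0.02,0],[0.4,0,0,-0.06,0],[0.4,0,0,-0.1,0],[0.5,0,0,-0.14,0],[0.6,0,0,-0.18,0],[0.7,0,0,-0.2,0]]]'; python3 st.py; python3 dip.py w12; python3 - <<'E'
from h import *
c=load('w12'); W=cloud(c); e=np.array([.9757,.2192]); f=np.array([-.2192,.9757]); d=W[...,:2]-np.array([492.3,-261.8]); X=d@e;Y=d@f;z=W[...,2]
k=(z>76)&(z<95)&(X>8)&(X<80)&(abs(Y)<45); P=np.c_[X[k],Y[k],z[k]]; print('cup',len(P),cv2.minEnclosingCircle(P[:,:2].astype(np.float32)))
k=(z>213)&(z<225)&(abs(Y)<25)&(X<35); P=np.c_[X[k],Y[k]]; print('griptop',len(P),P.mean(0),P.min(0),P.max(0))
E
```

```text
t: 45.7
eef_pos: [503.0, -259.1, 136.5]
tcp_rot: [3.136, 0.056, 1.798]
ft_force: [0.3, -0.0, -0.0]
opening: 0.219
t: 46.5
eef_pos: [499.8, -248.6, 339.7]
tcp_rot: [3.134, 0.058, 1.798]
ft_force: [0.0, -0.3, -0.6]
opening: 0.601
q [-0.56   0.25   1.507 -0.037  1.337 -0.78 ] r 558.3 tilt 0.059 az -1.211 x [-0.225  0.973 -0.058] y [0.974 0.226 0.008] z [ 0.021 -0.055 -0.998]
w12 75  59 X [ 3.  11.2 13.9] Y [-4.9  3.5 18. ]
w12 112 hook 17 X [-11.   -9.3  -6.6] Y [-12.9  -4.5  -0.6]
w12 150  7 X [ 8.7 10.7 13.8] Y [7.  9.4 9.9]
w12 165  21 X [ 8.4 11.7 16.2] Y [ 7.5 10.5 11.5]
w12 180  22 X [ 9.5 12.7 17. ] Y [ 8.9 11.6 12.8]
w12 195  24 X [10.4 13.5 17.7] Y [10.8 13.  14.4]
w12 210  127 X [11.7 16.4 21.5] Y [ 1.8  8.3 14.1]
side -1 279 -87.3
side 1 316 86.1
cup 308 ((36.814292907714844, 7.259868144989014), 28.9641170501709)
griptop 112 [16.37283173  7.83766201] [11.37042151  1.29420762] [21.54947816 14.17689497]
```

After release it settles again with yaw about 0.3 and a lean of about 0.07. The notch would still clear it, but only by about 4 mm. I'll nudge the grip upright with loosely closed jaws (along bin y, 18 mm gap) centred on the bin's middle.

```bash
python3 - <<'E'
from h import *
s=env.state(); M=R.from_euler('xyz',s['tcp_rot']).as_matrix(); p=s['eef_pos']; z=M[:,2]
t=np.array([506.3,-260.2,198])+55*z
print((M.T@(t-p)).round(1))
E
```

```text
[ -3.8   1.9 199.1]
```

```bash
python3 -m pendant '[[[0.6,-0.001,0.001,0.015,-0.15],[0.6,-0.002,0.002,0.03,-0.3],[0.6,-0.004,0.002,0.045,-0.45],[0.6,-0.004,0.002,0.06,-0.6],[0.6,-0.004,0.002,0.07,-0.75],[0.6,-0.004,0.002,0.08,-0.9],[0.6,-0.004,0.002,0.085,-1.05],[0.6,-0.004,0.002,0.085,-1.2]]]'; python3 -m pendant '[[[0.6,0,0,0,-0.15],[0.6,0,0,0.02,-0.3],[0.6,0,0,0.05,-0.37],[0.5,0,0,0.085,-0.37],[0.4,0,0,0.105,-0.37],[0.3,0,0,0.114,-0.37],[0.19,0,0,0.114,-0.37],[0.19,0,0,0.114,-0.37]]]';python3 -m pendant '[[[0.19,0,0,0,0],[0.19,0,0,0,0],[0.19,0,0,0,0],[0.19,0,0,0,0],[0.25,0,0,0,0],[0.35,0,0,0,0],[0.45,0,0,0,0],[0.5,0,0,0,0]]]'; python3 st.py; python3 dip.py w13; python3 - <<'E'
from h import *
c=load('w13'); W=cloud(c); e=np.array([.9757,.2192]); f=np.array([-.2192,.9757]); d=W[...,:2]-np.array([492.3,-261.8]); X=d@e;Y=d@f;z=W[...,2]
k=(z>76)&(z<95)&(X>8)&(X<80)&(abs(Y)<45); P=np.c_[X[k],Y[k],z[k]]; print('cup',len(P),cv2.minEnclosingCircle(P[:,:2].astype(np.float32)))
E
```

```text
t: 47.35
eef_pos: [503.3, -256.2, 250.1]
tcp_rot: [-3.093, 0.022, 3.005]
ft_force: [-0.1, -0.6, -0.3]
opening: 0.599
t: 48.15
eef_pos: [506.1, -262.6, 138.5]
tcp_rot: [-3.086, 0.006, -2.915]
ft_force: [0.1, -0.2, 0.0]
opening: 0.234
t: 48.95
eef_pos: [505.7, -262.5, 137.7]
tcp_rot: [-3.086, 0.005, -2.915]
ft_force: [0.7, 0.0, -0.4]
opening: 0.444
q [-0.576  0.444  1.774 -0.045  0.881 -2.345] r 569.8 tilt 0.056 az -1.256 x [-0.974 -0.225 -0.005] y [-0.224  0.973 -0.055] z [ 0.017 -0.053 -0.998]
w13 112 hook 249 X [-10.9  -8.1  -6.5] Y [-9.9 -4.2  1.4]
w13 150  162 X [ 9.1 10.3 12.2] Y [-6.9 -0.5  5.8]
w13 165  449 X [ 6.6 10.9 19. ] Y [-22.6   0.4  20.1]
w13 180  685 X [ 5.3 12.  20.3] Y [-22.2   0.4  21. ]
w13 195  841 X [ 5.  13.  17.2] Y [-21.4   1.   21.7]
w13 210  211 X [ 3.4  7.4 13.7] Y [-20.7   0.4  22.7]
side -1 360 -88.1
side 1 301 84.4
cup 466 ((39.548587799072266, 0.8838135600090027), 27.952512741088867)
```

Much better: cup, handle and hook are now within about 2.5 mm of the bin's middle, yaw about 0.1. Now up and over, behind the lid.

```bash
python3 -m pendant '[[[0.5,0,0,-0.04,0],[0.5,0,0,-0.09,0],[0.6,0,0,-0.14,0],[0.7,0,0,-0.19,0],[0.7,-0.045,0,-0.2,0],[0.7,-0.09,0,-0.2,0],[0.7,-0.135,0,-0.2,0],[0.7,-0.18,0,-0.2,0]]]'; python3 dip.py w14; python3 -m pendant '[[[0.7,-0.029,0,0,0],[0.7,-0.029,0,0,0],[0.7,-0.029,0,0,0],[0.7,-0.029,0,0,0],[0.7,-0.029,0,0.03,0],[0.7,-0.029,0,0.07,0],[0.7,-0.029,0,0.11,0],[0.7,-0.029,0,0.13,0]]]'; python3 - <<'E'
from h import *
s=env.state(); M=R.from_euler('xyz',s['tcp_rot']).as_matrix(); p=s['eef_pos']; e=np.array([.9757,.2192]); f=np.array([-.2192,.9757]); d=p[:2]-np.array([492.3,-261.8]); print('X',d@e,'Y',d@f,s['joints'].round(2),s['ft_force'].round(1))
E
```

```text
t: 49.8
eef_pos: [679.2, -210.8, 338.5]
tcp_rot: [-3.086, 0.005, -2.915]
ft_force: [0.8, -1.0, -0.3]
opening: 0.7
w14 75  216 X [ 3.1  3.6 13.3] Y [-23.1   3.1  23.7]
w14 150  17 X [17.9 20.  20.5] Y [-5.9 -0.3  6.4]
w14 165  49 X [16.2 20.5 21.5] Y [-7.8  0.2  7. ]
w14 180  50 X [18.  21.6 22.5] Y [-5.3  1.2  7.6]
w14 195  64 X [18.8 22.5 23.5] Y [-6.4  1.   8.1]
w14 210  188 X [14.8 19.3 23.1] Y [-5.1  1.5  7.6]
side -1 426 -88.4
side 1 429 85.1
t: 50.65
eef_pos: [706.2, -212.1, 205.8]
tcp_rot: [-3.088, 0.002, -2.916]
ft_force: [0.3, -0.2, 0.9]
opening: 0.699
X 219.6214994380834 Y 1.581034235609323 [-0.36  0.63  1.23 -0.05  1.25 -2.15] [ 0.3 -0.2  0.9]
```

```bash
python3 -m pendant '[[[0.7,0.012,0,0,0],[0.7,0.024,0,0,0],[0.7,0.036,0,0,0],[0.7,0.048,0,0,0],[0.7,0.06,0,0,0],[0.7,0.072,0,0,0],[0.7,0.084,0,0,0],[0.7,0.095,0,0,0]]]'; python3 - <<'E'
from h import *
snap('scene','s15'); snap('wrist','w15')
s=env.state(); print(s['ft_force'].round(1)); e=np.array([.9757,.2192]); f=np.array([-.2192,.9757]); d=s['eef_pos'][:2]-np.array([492.3,-261.8]); print('X',d@e,'Y',d@f)
for n in('s15','w15'):
    W=cloud(load(n)); d=W[...,:2]-np.array([492.3,-261.8]); X=d@e;Y=d@f;z=W[...,2]
    k=(X>40)&(X<200)&(abs(Y)>22)&(abs(Y)<89)&(z>160)&(z<284)
    k&=~((abs(Y)<60)&(z>236)&(X>108))
    if k.sum()>30: 
        pf=np.polyfit(z[k],X[k],1); print(n,k.sum(),pf.round(3),'lean',np.arctan(pf[0]))
E
```

```text
t: 51.45
eef_pos: [614.5, -233.4, 208.1]
tcp_rot: [-3.086, 0.005, -2.915]
ft_force: [1.8, 0.4, -0.1]
opening: 0.699
[ 0.6  0.6 -0.8]
X 125.22659278763885 Y 0.8038202878051912
w15 10386 [ -0.186 152.921] lean -0.18396737512592906
```

The lid is 0.18 rad past upright with almost no force. I withdraw back and up and let it sink.

```bash
python3 -m pendant '[[[0.7,0.001,0,0,0],[0.7,-0.01,0,0,0],[0.7,-0.03,0,0,0],[0.7,-0.06,0,0,0],[0.7,-0.08,0,-0.04,0],[0.7,-0.08,0,-0.09,0],[0.7,-0.08,0,-0.14,0],[0.7,-0.08,0,-0.18,0]]]'; python3 -m pendant '[[[0.7,0,0,0,0],[0.7,0,0,0,0],[0.7,0,0,0,0],[0.7,0,0,0,0],[0.7,0,0,0,0],[0.7,0,0,0,0],[0.7,0,0,0,0],[0.7,0,0,0,0]]]';python3 -m pendant '[[[0.7,0,0,0,0],[0.7,0,0,0,0],[0.7,0,0,0,0],[0.7,0,0,0,0],[0.7,0,0,0,0],[0.7,0,0,0,0],[0.7,0,0,0,0],[0.7,0,0,0,0]]]'; cat > lid.py <<'E'
from h import *
e=np.array([.9757,.2192]); f=np.array([-.2192,.9757])
for n,cam in(('w16','wrist'),('t16','top'),('s16','scene')):
    snap(cam,n); W=cloud(load(n)); d=W[...,:2]-np.array([492.3,-261.8]); X=d@e;Y=d@f;z=W[...,2]
    k=(X>15)&(X<125)&(abs(Y)>30)&(abs(Y)<80)&(z>125)&(z<300)
    if k.sum()>30: pf=np.polyfit(X[k],z[k],1); print(n,'lid',k.sum(),pf.round(3),np.percentile(z[k],[5,50,95]).round(1))
    for a in(150,165,180,195,210):
        k=(abs(Y)<25)&(X<35)&(X>3)&(z>=a)&(z<a+15)
        if k.sum(): print(n,a,k.sum(),np.percentile(X[k],[5,50,95]).round(1),np.percentile(Y[k],[5,50,95]).round(1))
E
python3 lid.py
```

```text
t: 52.35
eef_pos: [691.5, -204.8, 391.2]
tcp_rot: [-3.085, 0.007, -2.914]
ft_force: [-0.2, 0.1, 0.3]
opening: 0.701
t: 53.15
eef_pos: [690.4, -205.7, 388.3]
tcp_rot: [-3.086, 0.005, -2.915]
ft_force: [0.7, 0.5, 0.3]
opening: 0.7
t: 53.95
eef_pos: [690.5, -205.7, 388.3]
tcp_rot: [-3.086, 0.005, -2.915]
ft_force: [-0.9, -0.2, 0.5]
opening: 0.701
w16 lid 7484 [-1.00000e-03  1.45267e+02] [143.7 145.2 146.8]
w16 150 15 [16.9 19.9 20.6] [-5.5 -0.3  6.4]
w16 165 36 [17.  20.7 21.6] [-7.3  0.2  6.2]
w16 180 39 [19.  21.6 22.4] [-5.2  1.1  7.1]
w16 195 45 [19.1 22.2 23.4] [-6.6  1.3  7.8]
w16 210 142 [14.9 19.5 23.4] [-4.9  1.2  7.3]
t16 lid 113 [8.00000e-03 1.43699e+02] [139.1 143.9 148.3]
```

```bash
python3 -c "
import cv2
a=cv2.imread('pics/w16.png'); b=cv2.imread('pics/s16.png')
cv2.imwrite('pics/v8.png',cv2.hconcat([cv2.resize(a,(440,330)),b[130:460,240:600]]))"
```

```text
(no output)
```

View pics/v8.png

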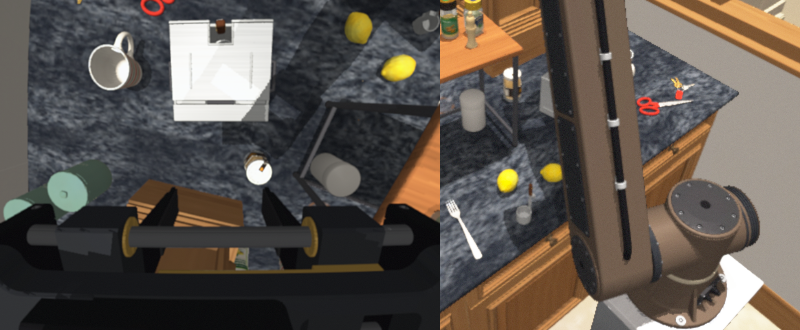

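The lid is flat shut, with the dipper's handle standing in the notch at (220,27). Lemons, mug, fork and honey jar are in place, and the robot touches nothing. Handing in.

```bash
python3 -c "
from cell import env
print(env.job_done())"
```

```text
the job is handed in; nothing more can be done
None
```

The dipper hangs by its hook on the bin's front rim with the cup inside. The lid sank shut over it by its own weight, and I handed the job in at about 54 s.

**How it went**
- **Reaching under the shelf:** the moves offer no tilt, so I built up a forward tilt of about 0.49 rad by pushing at the arm's reach limit. The first grasp closed on nothing, because the real fingertips end about 36 mm short of the reported TCP. Going deeper worked.
- **Hanging:** I set the dipper down in front of the shelf, straightened the tool, took the dipper again from above and hung it on the rim. After letting go it turned by about 0.3 rad twice, so I regripped it once and then nudged it upright with loosely closed jaws.
- **Lid:** I pushed it from behind to 0.18 rad past upright and withdrew. It was shut within 2.5 s.

**Last checks**
- **Lid:** it reads flat, at z of about 144 to 145 mm over its whole surface.
- **Dipper:** the handle stands in the notch, with the grip about 2.5 mm off the bin's middle and about 9 mm to spare at the sides. The cup and hook were within about 3 mm at the last close look.
- **Other things:** the lemons, mug, fork and honey jar look undisturbed, and the wrist force read under 10 N at every reading I took.

**Checks that disagreed or stay open**
- **Dipper angle:** at that last close look, before the lid closed, it was still turned by about 0.1 rad, and it leans slightly.
- **Tool tilt:** a tilt of 0.055 rad was never removed.
- **Joint 3:** it read 0.047 rad against its stated lower limit of 0.05 while I was pushing at the reach limit. I could not tell whether that counts as passing its range.

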